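# Load the block heater with media bottles and vent their caps

### The arm

A 7-joint arm with a two-finger parallel gripper is mounted at the origin on a cart in front of the work surface, level with it; the furniture and walls round the work are solid. World frame = base frame: x ahead of the robot, y to its left, z up, the work surface at z = 0. Lengths are in m, angles in degrees, forces in N, time in s.
With the tool pointing down it reaches from about 0.425 to 0.875 m from the base axis. Payload 4.7 kg.
Tool frame: the origin (TCP) lies at the very end of the fingers, on their centre line; the grasp point (between the pads) lies 19 mm behind it (env.grasp_offset is the distance from the TCP to the grasp point, in m); z points along the fingers, y is the line along which they close (so a half turn about z gives the same grasp; the last joint's range is limited). The gripper opens to 87 mm and grips with 3 to 60 N. Pads are 19 mm wide; open, the fingers measure 117 mm over their backs; the gripper's body (75 mm by 190 mm) begins 51 mm behind the grasp point.
Start: joints at [66.583, 18.392, -4.016, 83.108, 1.295, 78.541, -3.26], TCP at [0.267, -0.593, 0.223] pointing down, gripper open.
Joint ranges: [-163.93, 163.93], [-17.29, 119.83], [-79.2, 71.16], [3.27, 140.29], [-89.18, 269.18], [5.43, 117.66], [-154.24, 154.24]. Speed limits (degrees/s): [147.25, 147.25, 180, 180, 180, 180, 180].

### API

Orientations are given as [roll, pitch, yaw] about the fixed x, y, z axes, in that order (R = Rz(yaw) Ry(pitch) Rx(roll)).
In Python, from cell import env gives the robot as it stands. The module is installed in compiled form; this text tells all that it offers.
- The arm moves only by the tool drive_tool, never from a script. Its argument "moves" is one flat list of numbers, 5 for each row, row after row: the shift along the tool's x, y, z in units of 40 mm (1.0 is 40 mm), then the turn about the tool's z in units of 10 degrees (1.0 is 10 degrees), then the finger opening in mm, from 0 to 87. A call has 1 to 5 rows; each row is the pose to reach, as a shift and turn from the pose commanded when the call began, along the tool's axes at that moment; what a row does not reach only later rows make up. A row lasts 1/8 s, in which the tool goes at most 62.5 mm and 10.7 degrees, less where a joint would pass 70% of its speed; a pose out of reach is approached as far as the arm can. A call with a gripper value outside its range is refused whole. The fingers move at their own pace and stop on an object; "squeeze" is the grip in N (left out, the last holds). Time passes only in rows, so rows that repeat a pose let the fingers close. It gives the time, the measured TCP pose, the force, the opening and the grip force at its end, in the units of the state.
- env.get_obs(): the state, without advancing time (a new reading comes with each control period).
- env.read_camera(name): name is "scene" or "side" or "wrist"; returns (picture, depth): 400x640x3 uint8, red, green, blue; 400x640 float32, m along the optical axis (not along the pixel's ray), 0 where there is no reading.
- env.camera_model(name): a dict with "K" (3x3 intrinsics, pixels), "rvec" (rotation vector, rad) and "tvec" (3), from world to camera coordinates, as OpenCV has them; the wrist camera has in their place "tool_from_camera" (4x4, takes a point from camera to tool coordinates, whose origin is the TCP and whose axes are the flange's). Camera axes: x right, y down, z forward; pixel columns grow to the right and rows downward; lengths in m; the calibration is good to about 2 mm. A picture is of the moment at which its call begins: read the wrist's pose just before it. camera_model takes no time and is no camera call.
- env.sign_off(): hands the job in; it is judged then, once.
The state is a dict: "time_s": time; "qpos": joint angles; "joint_velocities": joint speeds; "effort": joint torques, N m; "tool_pos": TCP position; "tool_rot": TCP orientation; "force": force on the tool from outside, world axes, zero at the start; "wrist_torque": the same for the moment, N m; "grip_width": finger opening in m; "grasp_force": force on a finger pad.
Only numpy, scipy, OpenCV 4.12 (cv2) and the standard library are available. Lean on these libraries where they do the work, as an engineer would, in place of code of your own. Each camera call takes 0.05 s, during which the arm holds its last target. There are 200 camera calls.

### The job

Get the square media bottles ready for melting in the block heater: swing its clear lid right up, stand every bottle from the bench upright in a well of its own, all the way down, and unscrew the cap of each bottle, one that already stands in a well included, about half a turn until it comes to its stop, so that it can vent (the square well keeps the bottle from turning). Then bring the lid down and leave it standing about 40 degrees open so that the vapour can get out. There are three or four bottles in all; do not disturb the timer, the slide box or the marker.

Things in the scene. Friction and masses are not known exactly. Their poses are not given: they have to be found in the camera images.
- bottle_1_centre (a point): square clear media bottle, 52 x 52 mm, 122 mm tall with its cap, about 0.23 kg; this point is its centre, 61 mm above its underside; z runs up the bottle, x and y are square to its flat sides (any quarter turn is alike). The body is 72 mm high; on the neck above sits a round ribbed blue cap, 41 mm across, 30 mm high, whose middle is 46 mm above this point; it may be carried by the cap
- bottle_2_centre (a point): a second bottle, alike; None if it is absent this time
- bottle_3_centre (a point): a third bottle, alike; None if it is absent this time
- cap_1 (a joint): turn of bottle 1's cap on the bottle, rad: 0 tight, grows anticlockwise seen from above, to a stop at 3.4 (fully vented). The cap cannot come off; it rises 2 mm in all, needs about 0.1 N m and stays where it is left. On the open bench the bottle turns along with its cap; in a well the bottle can turn only some 10 degrees before the sides hold it
- cap_2 (a joint): the same for bottle 2
- cap_3 (a joint): the same for bottle 3
- heater: white block heater, fixed to the bench, 150 mm deep (its x) by 370 mm wide (its y), rim at 74 mm, control panel at its front (-x); the origin is the centre of its underside. An aluminium block with four square wells in a row along y fills it, its top level with the rim
- well_1 (a point): centre of the floor of the leftmost well (heater y +127.5 mm), 26 mm above the bench; the well is 60 x 60 mm, 48 mm deep, its sides parallel to the heater's x and y, with a small chamfer at the mouth
- well_2 (a point): the same for the second well from the left (heater y +42.5 mm)
- well_3 (a point): the same for the third well from the left (heater y -42.5 mm)
- lid (a joint): angle of the clear box-shaped lid, rad: 0 shut, grows as its front edge swings up and back, to 1.75. The hinge is stiff (about 0.45 N m, so some 3 N at the handle): the lid stays at any angle. At 1.5 and above it is well clear of work over the wells
- lid_hinge (a point): middle of the lid's hinge axis, at the heater's back, 69.5 mm behind its centre and 76.5 mm above the bench; the axis runs along the heater's y
- lid_handle (a point): middle of the lid's handle, a round bar 12 mm thick and 110 mm long parallel to the heater's y, 42 mm in front of the lid's front wall (180 mm in front of the hinge axis and 45 mm above it when shut); it moves with the lid, and can be pinched from above at any angle, turning between the pads
- timer: small white bench timer, 62 x 68 x 24 mm, origin under its centre; to be left alone
- slide_box: blue box of slides, 30 x 82 x 28 mm, origin under its centre; to be left alone
- marker_black: black and white marker, 13 x 141 x 14 mm, lying flat, origin under its centre; to be left alone
- bottle_4_centre (a point): another bottle, alike, that may already stand in the second well from the left, its cap still tight; None if it is absent this time
- cap_4 (a joint): the same for bottle 4
- well_4 (a point): the same for the rightmost well (heater y -127.5 mm)
Mind the look-alikes: they are no part of the job. What is shaped like the part that bears bottle_2_centre but purple or yellow is not meant.

How it is judged (in metres and radians):
On the way, in this order (a step that is already met when the one before it is completed fails the run):
1. the lid is swung right up (value of joint lid above 1.3 rad), for 0.2 s.
2. every bottle stands in a well with its cap unscrewed (x of bottle_1_centre in the frame of heater between -0.012 and 0.012 m and y of bottle_1_centre in the frame of heater between -0.142 and 0.142 m and z of each of bottle_1_centre, bottle_2_centre, bottle_3_centre, bottle_4_centre in the frame of heater below 0.095 m and angle between each of bottle_1_centre, bottle_2_centre, bottle_3_centre, bottle_4_centre's own z axis and vertical below 0.12 rad and value of joint each of cap_1, cap_2, cap_3, cap_4 above 2.7 rad and x of bottle_2_centre in the frame of heater between -0.012 and 0.012 m and y of bottle_2_centre in the frame of heater between -0.142 and 0.142 m and x of bottle_3_centre in the frame of heater between -0.012 and 0.012 m and y of bottle_3_centre in the frame of heater between -0.142 and 0.142 m and x of bottle_4_centre in the frame of heater between -0.012 and 0.012 m and y of bottle_4_centre in the frame of heater between -0.142 and 0.142 m), for 0.2 s.
At the end, for the whole second after the job is handed in: every bottle present stands upright (within 0.12 rad), fully down (within 8 mm) in a well, its cap unscrewed to at least 2.7 rad; the lid rests at 0.55 to 0.85 rad (40 degrees, give or take 8); all is at rest and released (all of step 2 and value of joint lid between 0.55 and 0.85 rad and velocity of joint lid between -0.03 and 0.03 rad/s); the robot touches nothing.
It fails at once if the timer, slide box or marker is shifted by more than 25 mm (distance of any of timer, slide_box, marker_black from where it was at the start of the episode above 0.025 m).
Of bottle_sq_1, bottle_sq_2, bottle_sq_3, bottle_sq_4 only 3 to 4 are there at a start; the rules pass over those that are not, and their reading is None.
At some moment in a run one of bottle_sq_1, bottle_sq_2, bottle_sq_3 may be knocked a few centimetres aside while the robot is not near it.
It also fails if it takes over 210 s, if anything falls off the work surface, if the arm or the gripper's body presses on something with over 40 N, if the wrist force passes 120 N, or if a joint passes its speed limit or range.

## Working session

There is one attempt and no reset: what is moved stays moved. The work goes in short steps, Python scripts to look and compute and a tool call to move; the robot and the scene stay as the last step left them, time stands still between calls to the robot, and variables do not carry over. Pictures are saved under pics/ and viewed, at most 17 in all, crops included, and the job is handed in when it is done.

Besides the shell and the picture viewer there is one more tool, called after "Call:" in YAML: its name, and indented under it one key for each argument. drive_tool: Moves the arm, as the interface text tells. Its arguments: {"type":"object","properties":{"moves":{"type":"array","items":{"type":"number"}},"squeeze":{"type":"number"}},"required":["moves"]}

```bash
mkdir -p pics; cat > h.py <<'E'
import numpy as np, cv2
from cell import env
from scipy.spatial.transform import Rotation as R
def cam(n):
    o=env.get_obs(); m=env.camera_model(n); p,d=env.read_camera(n)
    K=np.array(m["K"])
    if n=="wrist":
        T=np.eye(4); T[:3,:3]=R.from_euler('xyz',o["tool_rot"],degrees=True).as_matrix(); T[:3,3]=o["tool_pos"]
        W=T@np.array(m["tool_from_camera"])
    else:
        V=np.eye(4); V[:3,:3]=cv2.Rodrigues(np.array(m["rvec"],float))[0]; V[:3,3]=np.ravel(m["tvec"]); W=np.linalg.inv(V)
    return p,d,K,W
def cloud(d,K,W):
    v,u=np.indices(d.shape)
    P=np.stack([(u-K[0,2])*d/K[0,0],(v-K[1,2])*d/K[1,1],d],-1)@W[:3,:3].T+W[:3,3]
    P[d<=0]=np.nan
    return P
def ray(px,z,K,W):
    r=W[:3,:3]@np.array([(px[0]-K[0,2])/K[0,0],(px[1]-K[1,2])/K[1,1],1]); c=W[:3,3]
    return c+r*(z-c[2])/r[2]
def save(p,n): cv2.imwrite("pics/"+n,p[:,:,::-1])
E
python3 - <<'E'
from h import *
print(env.get_obs())
for n in("scene","side"):
    p,d,K,W=cam(n); save(p,n+"0.png"); np.savez(n+"0.npz",p=p,d=d,K=K,W=W); print(n,K,W.round(3))
E
```

```text
{'time_s': 0.0, 'qpos': array([66.58323365, 18.43865756, -4.01541252, 83.17596789,  1.29667504,
       78.54258786, -3.26080481]), 'joint_velocities': array([-0.03569494, -0.07914825, -0.00199469, -0.01401859,  0.00117534,
       -0.00325775, -0.01011962]), 'effort': array([ 4.92234194e-04, -4.91289997e+01, -4.03542425e-01, -3.12525916e+01,
       -6.38807681e-02,  4.39524197e-02,  1.84379073e-04]), 'tool_pos': array([ 0.26641103, -0.59226612,  0.22145675]), 'tool_rot': array([-1.79888128e+02,  7.60469168e-03,  2.42259636e+01]), 'force': array([-0.58225018,  0.365831  ,  0.22361329]), 'wrist_torque': array([-0.0016072 ,  0.04329502, -0.05445599]), 'grasp_force': 0.0, 'grip_width': 0.08715181660341564}
scene [[363.8478755    0.         320.87676509]
 [  0.         363.8478755  199.06556448]
 [  0.           0.           1.        ]] [[ 0.994 -0.081  0.076  0.463]
 [-0.111 -0.786  0.609 -0.583]
 [ 0.01  -0.613 -0.79   0.967]
 [ 0.     0.     0.     1.   ]]
side [[414.99252138   0.         323.68655261]
 [  0.         414.99252138 198.57552228]
 [  0.           0.           1.        ]] [[ 0.44   0.806 -0.396  1.073]
 [ 0.898 -0.391  0.201 -0.176]
 [ 0.007 -0.444 -0.896  1.221]
 [ 0.     0.     0.     1.   ]]
```

View pics/scene0.png

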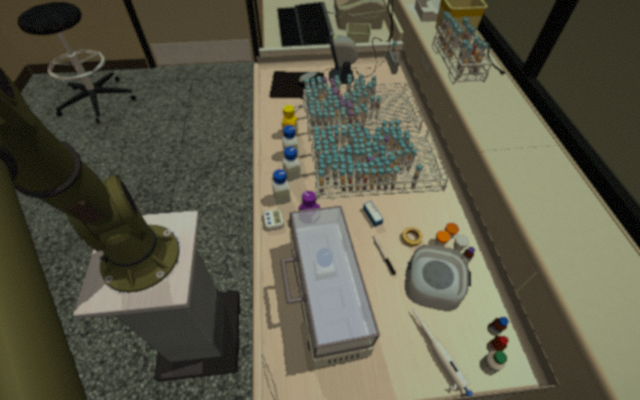

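View pics/side0.png

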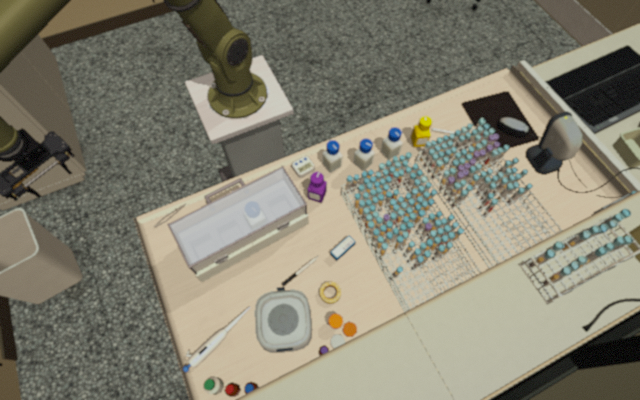

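Scene: blue-capped bottles at (280,177), (290,154), (289,132). Look-alikes are the purple one (309,201) and yellow one (289,113). A fourth bottle stands under the lid at (325,262). The heater's handle is at about (290,280). The side view agrees: blue at (333,149), (366,146), (395,135); bottle in the heater at (254,210).

```bash
python3 - <<'E'
from h import *
out=[]
for n in("scene","side"):
    z=np.load(n+"0.npz"); p,d,K,W=z["p"],z["d"],z["K"],z["W"]; P=cloud(d,K,W)
    hsv=cv2.cvtColor(p,cv2.COLOR_RGB2HSV)
    m=cv2.inRange(hsv,(105,120,60),(120,255,255))
    c,l,s,ce=cv2.connectedComponentsWithStats(m)
    for i in range(1,c):
        if s[i,4]>25:
            q=P[l==i]; 
            top=q[q[:,2]>np.nanmax(q[:,2])-0.012]
            print(n,ce[i].round(1),s[i,4],"ray@.107",ray(ce[i],.107,K,W).round(3),"top",np.nanmedian(top,0).round(3), np.nanmax(q[:,2]).round(3))
    # white heater / lid points
    sel=(P[...,2]>0.04)&(P[...,2]<0.3)
    box={"scene":(230,205,385,365),"side":(150,160,315,275)}[n]
    for zlo,zhi in((.06,.085),(.085,.11),(.11,.13),(.13,.145),(.145,.2)):
        q=P[box[1]:box[3],box[0]:box[2]].reshape(-1,3); q=q[(q[:,2]>zlo)&(q[:,2]<zhi)]
        if len(q)>20:
            r=cv2.minAreaRect((q[:,:2]*1000).astype(np.float32)); print(zlo,len(q),r,np.median(q[:,2]).round(3))
    b=cv2.resize(p[box[1]:box[3],box[0]:box[2]],None,fx=4 if n=="side" else 3.6,fy=4 if n=="side" else 3.6,interpolation=cv2.INTER_CUBIC); save(b,n+"_crop.png")
E
```

```text
scene [288.8 130.8] 91 ray@.107 [0.468 0.392 0.107] top [0.468 0.377 0.122] 0.126
scene [289.9 152.7] 109 ray@.107 [0.465 0.283 0.107] top [0.465 0.272 0.121] 0.126
scene [279.4 175.6] 110 ray@.107 [0.426 0.186 0.107] top [0.426 0.176 0.121] 0.127
scene [503.3 320.9] 46 ray@.107 [ 0.938 -0.332  0.107] top [ 0.956 -0.322  0.074] 0.078
0.06 576 ((525.4879150390625, -132.86279296875), (148.15899658203125, 455.2568359375), 6.311706066131592) 0.072
0.085 569 ((529.5713500976562, -139.66049194335938), (143.56732177734375, 433.8629150390625), 5.574239253997803) 0.093
0.11 275 ((476.30523681640625, -204.66934204101562), (133.5682830810547, 387.292724609375), 26.699264526367188) 0.121
0.13 521 ((478.0215759277344, -205.03826904296875), (134.07907104492188, 387.1035461425781), 27.015993118286133) 0.136
0.145 8022 ((537.9315185546875, -173.18521118164062), (146.93043518066406, 364.890869140625), 5.392233848571777) 0.158
side [394. 134.] 103 ray@.107 [0.47  0.383 0.107] top [0.471 0.379 0.121] 0.125
side [365.3 145.6] 101 ray@.107 [0.468 0.278 0.107] top [0.472 0.274 0.12 ] 0.127
side [332.4 147.1] 108 ray@.107 [0.428 0.18  0.107] top [0.432 0.176 0.12 ] 0.125
side [249.  387.5] 46 ray@.107 [ 0.963 -0.316  0.107] top [ 0.96  -0.32   0.073] 0.079
0.06 612 ((594.890625, -132.02813720703125), (80.64306640625, 435.9546813964844), 16.49120330810547) 0.071
0.085 411 ((597.6315307617188, -132.8751983642578), (67.01530456542969, 429.454345703125), 15.426793098449707) 0.099
0.11 380 ((515.389892578125, -135.17752075195312), (184.72262573242188, 443.3713073730469), 5.048695087432861) 0.12
0.13 418 ((516.12109375, -176.9266815185547), (189.09869384765625, 360.2955017089844), 5.302318572998047) 0.136
0.145 6266 ((540.5001220703125, -173.99459838867188), (146.6599578857422, 364.3589172363281), 5.039093971252441) 0.157
```

View pics/side_crop.png

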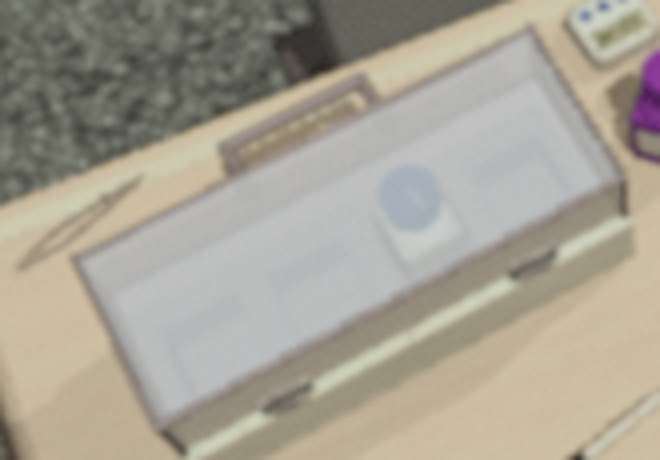

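View pics/scene_crop.png

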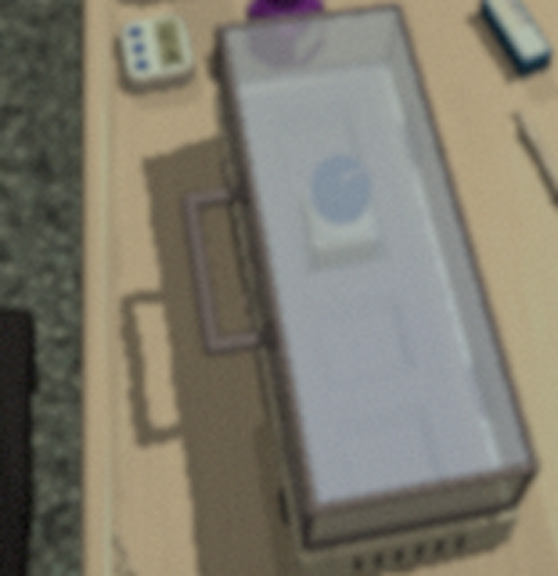

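```bash
cat >> h.py <<'E'
C=np.array([.539,-.1735]); A=np.radians(5.2)
EX=np.array([np.cos(A),np.sin(A)]); EY=np.array([-EX[1],EX[0]])
def H(x,y): return C+x*EX+y*EY
def plan(x,y,z,yaw):
    "shift in move units from measured pose to target"
    o=env.get_obs(); Rm=R.from_euler('xyz',o["tool_rot"],degrees=True)
    t=Rm.inv().apply(np.array([x,y,z])-o["tool_pos"])/.04
    dy=(yaw-o["tool_rot"][2]+180)%360-180
    print("from",o["tool_pos"].round(4),o["tool_rot"].round(2),"move",t.round(3),"turn(+tool z)",round(-dy/10,3),"rows>=",round(max(np.linalg.norm(t)*40/62.5,abs(dy)/10.7),1))
E
python3 - <<'E'
from h import *
z=np.load("scene0.npz"); P=cloud(z["d"],z["K"],z["W"])
print("handle ray",ray((287,280),.1215,z["K"],z["W"]).round(4),"model",H(-.1105,0).round(4))
z2=np.load("side0.npz")
P2=cloud(z2["d"],z2["K"],z2["W"])
for PP in(P,P2):
    q=PP.reshape(-1,3); L=(q-np.r_[C,0])@np.c_[np.r_[EX,0],np.r_[EY,0],[0,0,1]]
    s=L[(L[:,0]<-.085)&(L[:,0]>-.13)&(abs(L[:,1])<.08)&(L[:,2]>.09)&(L[:,2]<.14)]
    print(len(s),np.median(s,0).round(3),s.min(0).round(3),s.max(0).round(3))
    t=L[(abs(L[:,0])<.12)&(abs(L[:,1])<.2)&(L[:,2]>.145)&(L[:,2]<.17)]; print("lid",np.percentile(t,1,axis=0).round(3),np.percentile(t,99,axis=0).round(3))
q=np.r_[P.reshape(-1,3),P2.reshape(-1,3)]
for y in np.arange(.05,.6,.05):
    print(round(y,2),[ (lambda s: round(float(np.percentile(s,95)),3) if len(s) else None)(q[(abs(q[:,1]-y)<.025)&(abs(q[:,0]-x)<.025),2]) for x in np.arange(.35,.75,.05)])
h=H(-.1105,0); plan(h[0],h[1],.20,95.2)
E
```

```text
handle ray [ 0.4316 -0.1782  0.1215] model [ 0.429  -0.1835]
302 [-0.11  -0.008  0.136] [-0.119 -0.062  0.128] [-0.086  0.06   0.14 ]
lid [-0.071 -0.18   0.153] [0.07  0.177 0.166]
202 [-0.107 -0.002  0.135] [-0.118 -0.061  0.128] [-0.086  0.06   0.139]
lid [-0.068 -0.179  0.15 ] [0.073 0.177 0.165]
0.05 [0.018, 0.024, 0.011, 0.122, 0.08, 0.003, 0.003, 0.03]
0.1 [0.022, 0.026, 0.015, 0.124, 0.118, 0.003, 0.003, 0.031]
0.15 [0.01, 0.118, 0.12, 0.004, 0.124, 0.129, 0.13, 0.13]
0.2 [0.009, 0.123, 0.122, 0.003, 0.129, 0.13, 0.13, 0.134]
0.25 [0.009, 0.003, 0.122, 0.118, 0.126, 0.128, 0.132, 0.127]
0.3 [0.009, 0.003, 0.124, 0.121, 0.126, 0.133, 0.127, 0.129]
0.35 [0.009, 0.003, 0.121, 0.115, 0.127, 0.13, 0.127, 0.129]
0.4 [0.009, 0.003, 0.124, 0.122, 0.126, 0.126, 0.128, 0.127]
0.45 [0.009, 0.003, 0.072, 0.07, 0.131, 0.126, 0.126, 0.127]
0.5 [0.009, 0.003, 0.123, 0.122, 0.127, 0.131, 0.127, 0.135]
0.55 [0.009, 0.003, 0.007, 0.003, 0.129, 0.128, 0.133, 0.135]
from [ 0.2664 -0.5923  0.2216] [-1.799e+02  1.000e-02  2.422e+01] move [ 7.899 -7.653  0.552] turn(+tool z) -7.098 rows>= 7.0
```

```bash
python3 - <<'E'
from h import *
for n in("scene0","side0"):
    z=np.load(n+".npz"); P=cloud(z["d"],z["K"],z["W"]).reshape(-1,3)
    L=(P-np.r_[C,0])@np.c_[np.r_[EX,0],np.r_[EY,0],[0,0,1]]
    t=L[(abs(L[:,0])<.06)&(abs(L[:,1])<.17)&(L[:,2]>.145)&(L[:,2]<.18)]
    print(np.polyfit(t[:,0],t[:,2],1), len(t))
    s=L[(L[:,0]<-.1)&(L[:,0]>-.13)&(abs(L[:,1])<.05)&(L[:,2]>.1)&(L[:,2]<.16)]; print(np.percentile(s,[5,50,95],axis=0).round(4))
E
```

```text
[-0.05565702  0.15809748] 6207
[[-0.1182 -0.0453  0.1321]
 [-0.1127 -0.0028  0.1362]
 [-0.1073  0.0455  0.1389]]
[-0.05594302  0.1573131 ] 4841
[[-0.1156 -0.0445  0.1294]
 [-0.1084 -0.0004  0.1351]
 [-0.1044  0.0451  0.1387]]
```

Call:
drive_tool:
  moves: [1.5,-1.5,0,-1.0,36,3.0,-3.0,0,-2.0,36,4.5,-4.5,0.2,-3.0,36,6.0,-6.0,0.4,-4.0,36,7.0,-7.0,0.55,-5.0,36]
  squeeze: 25

```text
time_s: 0.72
tool_pos: [0.3777, -0.299, 0.2078]
tool_rot: [180.0, 0.0, 74.6]
force: [-0.3, -0.3, 0.6]
grip_width: 0.045
grasp_force: 0.0
```

```bash
python3 -c "
from h import *
h=H(-.111,0); plan(h[0],h[1],.112,95.2)"
```

```text
from [ 0.3777 -0.299   0.2078] [1.800e+02 1.000e-02 7.455e+01] move [3.121 0.455 2.394] turn(+tool z) -2.065 rows>= 2.5
```

Call:
drive_tool:
  moves: [1.6,0.23,0.5,-1.0,36,3.12,0.45,0.5,-2.06,36,3.12,0.45,0.5,-2.06,36,3.12,0.45,1.5,-2.06,36,3.12,0.45,2.4,-2.06,36]

```text
time_s: 1.35
tool_pos: [0.4283, -0.1868, 0.1112]
tool_rot: [180.0, 0.1, 94.7]
force: [0.8, 0.1, -0.1]
grip_width: 0.0358
grasp_force: 0.0
```

Call:
drive_tool:
  moves: [0,0,0,0,36,0,0,0,0,0,0,0,0,0,0,0,0,0,0,0,0,0,0,0,0]
  squeeze: 30

```text
time_s: 1.98
tool_pos: [0.4288, -0.1864, 0.1129]
tool_rot: [180.0, 0.1, 94.8]
force: [-0.3, -1.3, 2.3]
grip_width: 0.011
grasp_force: 30.0
```

```bash
python3 - <<'E'
from h import *
r=np.hypot(.18,.045); a0=np.arctan2(.045,.18); th0=.056
def pos(t): return np.array([-r*np.cos(a0+t),r*np.sin(a0+t)])
# tool y = +heater x, z down
p0=pos(th0)
for t in np.linspace(.1,1.72,19): 
    d=pos(t)-p0; print(round(t,2),"y",round(d[0]/.04,2),"z",round(-d[1]/.04,2))
print(env.get_obs()["tool_rot"],env.get_obs()["tool_pos"])
E
```

```text
0.1 y 0.06 z -0.19
0.19 y 0.22 z -0.58
0.28 y 0.42 z -0.95
0.37 y 0.64 z -1.3
0.46 y 0.9 z -1.63
0.55 y 1.18 z -1.94
0.64 y 1.49 z -2.21
0.73 y 1.83 z -2.46
0.82 y 2.18 z -2.68
0.91 y 2.56 z -2.87
1.0 y 2.95 z -3.02
1.09 y 3.35 z -3.14
1.18 y 3.76 z -3.21
1.27 y 4.17 z -3.26
1.36 y 4.59 z -3.26
1.45 y 5.0 z -3.23
1.54 y 5.42 z -3.16
1.63 y 5.82 z -3.05
1.72 y 6.21 z -2.91
[1.79970126e+02 6.58155294e-02 9.48195290e+01] [ 0.42878833 -0.18640228  0.11285497]
```

Call:
drive_tool:
  moves: [0.22,0,0,0,0,0,0,0,0,0]

```text
time_s: 2.22
tool_pos: [0.4288, -0.1866, 0.1129]
tool_rot: [179.9, 0.0, 94.8]
force: [-1.4, 9.6, 2.0]
grip_width: 0.0111
grasp_force: 30.0
```

Call:
drive_tool:
  moves: [0,0.22,-0.58,0,0,0,0.64,-1.3,0,0,0,1.18,-1.94,0,0,0,1.83,-2.46,0,0,0,2.56,-2.87,0,0]

```text
time_s: 2.85
tool_pos: [0.5273, -0.1776, 0.2289]
tool_rot: [-179.5, 0.0, 94.7]
force: [-9.7, 0.3, 10.3]
grip_width: 0.0111
grasp_force: 30.0
```

Call:
drive_tool:
  moves: [0,0.79,-0.27,0,0,0,1.61,-0.39,0,0,0,2.44,-0.36,0,0,0,3.26,-0.18,0,0,0,3.56,-0.08,0,0]

```text
time_s: 3.48
tool_pos: [0.6737, -0.1646, 0.2301]
tool_rot: [-180.0, -0.1, 94.9]
force: [-3.0, -0.1, 1.4]
grip_width: 0.0106
grasp_force: 30.0
```

Call:
drive_tool:
  moves: [0,0,0,0,0,0,0,0,0,36,0,0,0,0,36,0,0,-1.0,0,36,0,0,-2.0,0,36]

```text
time_s: 4.1
tool_pos: [0.6713, -0.1656, 0.3106]
tool_rot: [-179.9, -0.0, 94.8]
force: [1.1, 0.1, 0.6]
grip_width: 0.0345
grasp_force: 0.0
```

```bash
python3 - <<'E'
from h import *
p,d,K,W=cam("scene"); save(p,"s2.png"); P=cloud(d,K,W)
hsv=cv2.cvtColor(p,cv2.COLOR_RGB2HSV); m=cv2.inRange(hsv,(105,110,60),(120,255,255)); c,l,s,ce=cv2.connectedComponentsWithStats(m)
for i in range(1,c):
    if s[i,4]>25:
        q=P[l==i]; top=q[q[:,2]>np.nanmax(q[:,2])-.012]; print(ce[i].round(1),s[i,4],np.nanmedian(top,0).round(3),ray(ce[i],.107,K,W).round(3))
plan(.426,.181,.25,95)
E
```

```text
[288.9 131.3] 107 [0.468 0.378 0.121] [0.468 0.389 0.107]
[290.  152.9] 121 [0.465 0.273 0.121] [0.466 0.283 0.107]
[279.4 176.1] 128 [0.426 0.174 0.121] [0.427 0.184 0.107]
[324.3 256.7] 198 [ 0.53  -0.136  0.147] [ 0.534 -0.115  0.107]
[503.  321.2] 54 [ 0.955 -0.322  0.074] [ 0.937 -0.332  0.107]
from [ 0.6733 -0.1658  0.3176] [1.796e+02 1.500e-01 9.477e+01] move [ 9.157 -5.452  1.628] turn(+tool z) -0.023 rows>= 6.9
```

View pics/s2.png

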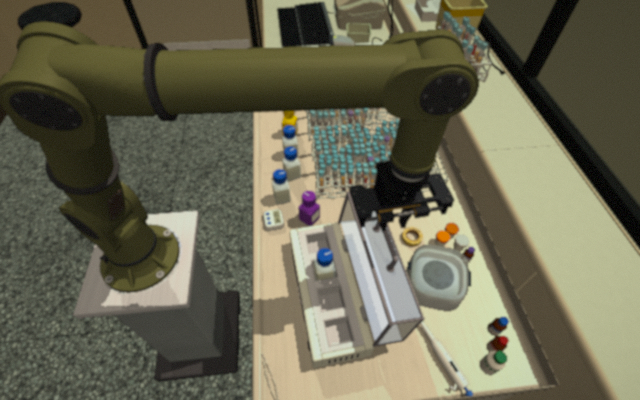

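Lid is up (lid at (385,270)). Wells are visible, with bottle 4's cap at (324,257) and wells 1, 3 and 4 free. The other caps are at (279,176), (290,153) and (289,131), unmoved.

Call:
drive_tool:
  moves: [0.3,-1.0,0,1.0,60,0.6,-2.0,0,2.0,60,0.9,-3.0,0.3,3.0,60,1.16,-3.36,0.6,4.0,60,1.16,-3.36,0.94,5.0,60]

```text
time_s: 4.78
tool_pos: [0.5329, -0.13, 0.2729]
tool_rot: [179.9, 0.1, 44.5]
force: [0.6, -0.1, 0.2]
grip_width: 0.0593
grasp_force: 0.0
```

Call:
drive_tool:
  moves: [0,0,0,1,60,0,0,0,2,60,0,0,0,3,60,0,0,0,4,60,0,0,0,5,60]

```text
time_s: 5.4
tool_pos: [0.5338, -0.1305, 0.2724]
tool_rot: [180.0, 0.0, -5.5]
force: [0.2, -0.3, 0.4]
grip_width: 0.0601
grasp_force: 0.0
```

Call:
drive_tool:
  moves: [0,0,0,1,60,0,0,0,2,60,0,0,0,2.5,60,0,0,0,2.5,60]

```text
time_s: 5.9
tool_pos: [0.534, -0.1305, 0.2724]
tool_rot: [180.0, 0.0, -30.1]
force: [-0.6, 0.8, -0.5]
grip_width: 0.0599
grasp_force: 0.0
```

```bash
cat >> h.py <<'E'
def bluecaps(p,P,K,W,zt,lo=110):
    hsv=cv2.cvtColor(p,cv2.COLOR_RGB2HSV); m=cv2.inRange(hsv,(105,lo,50),(122,255,255))
    m=cv2.morphologyEx(m,cv2.MORPH_OPEN,np.ones((3,3)))
    c,l,s,ce=cv2.connectedComponentsWithStats(m)
    for i in range(1,c):
        if s[i,4]>300:
            q=P[l==i]; q=q[np.isfinite(q[:,2])]; zz=np.percentile(q[:,2],97); t=q[q[:,2]>zz-.005]
            (x,y),r=cv2.minEnclosingCircle((t[:,:2]*1000).astype(np.float32))
            print("cap px",ce[i].round(0),s[i,4],"top z",zz.round(4),"circle mm",round(x,1),round(y,1),"r",round(r,1),"median",np.median(t,0).round(4))
E
python3 - <<'E'
from h import *
p,d,K,W=cam("wrist"); save(p,"w1.png"); P=cloud(d,K,W); bluecaps(p,P,K,W,.148)
o=env.get_obs(); print(o["tool_pos"],o["tool_rot"],o["qpos"].round(1))
E
```

```text
cap px [320. 197.] 1457 top z 0.1484 circle mm 532.6 -131.4 r 20.6 median [ 0.5321 -0.1325  0.1471]
[ 0.53409153 -0.13049122  0.27243449] [ 1.79973315e+02  1.56013028e-02 -3.00988865e+01] [  31.9    6.2  -22.6   92.5    2.4   81.8 -111.1]
```

View pics/w1.png

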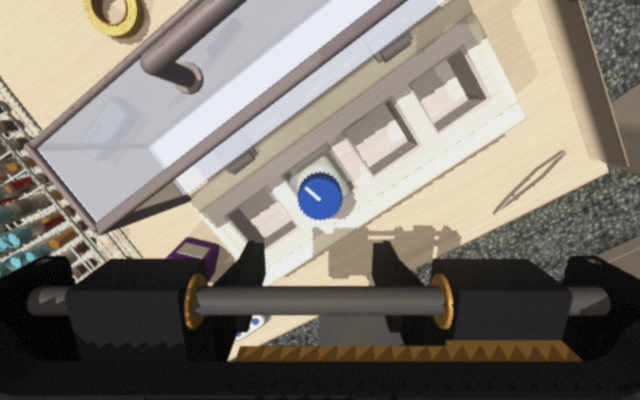

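Wrist view: bottle 4's cap at (320,197) with a white tick that lets me follow the turn. Three empty wells and the open lid, clear at the back.

```bash
python3 - <<'E'
from h import *
p,d,K,W=cam("wrist"); P=cloud(d,K,W); L=(P-np.r_[C,0])@np.c_[np.r_[EX,0],np.r_[EY,0],[0,0,1]]
v=np.isfinite(L[...,2])
m=(v&(L[...,2]<.066)&(L[...,2]>.015)&(abs(L[...,0])<.06)&(abs(L[...,1])<.18)).astype(np.uint8)
m=cv2.morphologyEx(m,cv2.MORPH_OPEN,np.ones((3,3)))
cs,_=cv2.findContours(m,cv2.RETR_EXTERNAL,cv2.CHAIN_APPROX_NONE)
for c in cs:
    if cv2.contourArea(c)>400:
        # project mouth outline to the rim plane
        q=np.array([ray(x[0],.074,K,W)[:2] for x in c]); r=cv2.minAreaRect((q*1000).astype(np.float32)); l=(np.array(r[0])/1000-C); print(np.array(r[0]).round(1),np.round(r[1],1),round(r[2],2),"heater xy",(l@EX).round(4),(l@EY).round(4))
E
```

```text
[524.8 -48. ] [58.3 58.1] 5.33 heater xy -0.0028 0.1263
[ 540.1 -214.5] [58.6 58.4] 5.19 heater xy -0.0026 -0.0409
[ 547.8 -297.8] [58.6 57.9] 5.34 heater xy -0.0025 -0.1246
```

Call:
drive_tool:
  moves: [0,0,1.2,0,60,-0.02,0.04,2.4,0,60,-0.02,0.04,3.3,0,60,-0.02,0.04,3.9,0,60,-0.02,0.04,3.9,0,60]

```text
time_s: 6.62
tool_pos: [0.5313, -0.1311, 0.1146]
tool_rot: [179.9, 0.3, -30.1]
force: [-0.3, 0.1, -0.1]
grip_width: 0.0601
grasp_force: 0.0
```

Call:
drive_tool:
  moves: [0,0,0,0,0,0,0,0,0,0,0,0,0,0,0]
  squeeze: 30

```text
time_s: 7.0
tool_pos: [0.5338, -0.1318, 0.1177]
tool_rot: [180.0, -0.1, -30.2]
force: [0.2, -1.3, 2.1]
grip_width: 0.0404
grasp_force: 30.0
```

Call:
drive_tool:
  moves: [0,0,0,-1,0,0,0,0,-2,0,0,0,0,-3,0,0,0,0,-4,0,0,0,0,-5,0]

```text
time_s: 7.62
tool_pos: [0.534, -0.1303, 0.118]
tool_rot: [-180.0, -0.1, 20.2]
force: [-0.3, 3.1, 6.1]
grip_width: 0.0405
grasp_force: 30.0
```

Call:
drive_tool:
  moves: [0,0,0,-1,0,0,0,0,-2,0,0,0,0,-2,0,0,0,0,-2,60,0,0,0,-2,60]

```text
time_s: 8.25
tool_pos: [0.5333, -0.1317, 0.1167]
tool_rot: [180.0, 0.0, 39.8]
force: [0.3, -0.2, 0.7]
grip_width: 0.0532
grasp_force: 0.0
```

```bash
python3 - <<'E'
from h import *
p,d,K,W=cam("wrist"); save(p,"w2.png")
o=env.get_obs(); print(o["tool_pos"],o["tool_rot"],o["wrist_torque"],o["grip_width"])
p,d,K,W=cam("scene"); P=cloud(d,K,W);L=(P-np.r_[C,0])@np.c_[np.r_[EX,0],np.r_[EY,0],[0,0,1]]
E
```

```text
[ 0.53312302 -0.13179511  0.11652538] [1.79977130e+02 1.47551498e-02 3.98006725e+01] [ 0.00442375 -0.02849685 -0.07267715] 0.055571306717691504
```

View pics/w2.png

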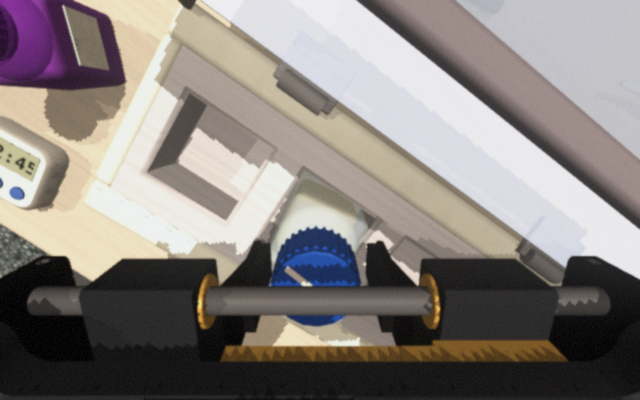

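Wrist close view: cap at (316,280); its tick kept its place relative to the fingers, so the cap turned with them. The bottle stays seated.

Call:
drive_tool:
  moves: [0,0,0,1,60,0,0,0,2,60,0,0,0,3,60,0,0,0,4,60,0,0,0,5,60]

```text
time_s: 8.98
tool_pos: [0.533, -0.1316, 0.1163]
tool_rot: [180.0, 0.0, -10.5]
force: [0.2, 0.2, 0.7]
grip_width: 0.0605
grasp_force: 0.0
```

Call:
drive_tool:
  moves: [0,0,0,1,60,0,0,0,2,60,0,0,0,2,0,0,0,0,2,0,0,0,0,2,0]

```text
time_s: 9.6
tool_pos: [0.5331, -0.1315, 0.1164]
tool_rot: [180.0, 0.0, -30.1]
force: [0.0, 0.6, 0.6]
grip_width: 0.0402
grasp_force: 30.0
```

Call:
drive_tool:
  moves: [0,0,0,-1,0,0,0,0,-2,0,0,0,0,-3,0,0,0,0,-4,0,0,0,0,-5,0]

```text
time_s: 10.22
tool_pos: [0.5332, -0.1307, 0.1169]
tool_rot: [-179.9, -0.0, 20.2]
force: [-1.6, 2.4, 2.3]
grip_width: 0.0403
grasp_force: 30.0
```

Call:
drive_tool:
  moves: [0,0,0,-1,0,0,0,0,-2,0,0,0,0,-2,0,0,0,0,-2,60,0,0,0,-2,60]

```text
time_s: 10.85
tool_pos: [0.5332, -0.1319, 0.1163]
tool_rot: [180.0, 0.0, 39.7]
force: [0.6, 0.1, -0.9]
grip_width: 0.0531
grasp_force: 0.0
```

Call:
drive_tool:
  moves: [0,0,0,1,60,0,0,0,2,60,0,0,0,3,60,0,0,0,4,60,0,0,0,5,60]

```text
time_s: 11.48
tool_pos: [0.5331, -0.1319, 0.1161]
tool_rot: [180.0, 0.0, -10.6]
force: [-0.1, 0.3, 0.9]
grip_width: 0.0599
grasp_force: 0.0
```

Call:
drive_tool:
  moves: [0,0,0,1,60,0,0,0,2,60,0,0,0,2,0,0,0,0,2,0,0,0,0,2,0]

```text
time_s: 12.1
tool_pos: [0.5332, -0.1314, 0.1164]
tool_rot: [180.0, 0.0, -30.1]
force: [-0.7, 0.7, 0.1]
grip_width: 0.0401
grasp_force: 30.0
```

Call:
drive_tool:
  moves: [0,0,0,-1,0,0,0,0,-2,0,0,0,0,-3,0,0,0,0,-4,0,0,0,0,-5,0]

```text
time_s: 12.72
tool_pos: [0.5332, -0.1308, 0.1169]
tool_rot: [-180.0, -0.0, 20.2]
force: [-1.0, 0.8, 3.6]
grip_width: 0.0406
grasp_force: 30.0
```

Call:
drive_tool:
  moves: [0,0,0,-1,0,0,0,0,-2,0,0,0,0,-2,0,0,0,0,-2,60,0,0,0,-2,60]

```text
time_s: 13.35
tool_pos: [0.5329, -0.132, 0.1164]
tool_rot: [180.0, 0.0, 39.8]
force: [0.3, -1.4, 0.2]
grip_width: 0.0526
grasp_force: 0.0
```

Call:
drive_tool:
  moves: [0,0,-1,0,60,0,0,-2.2,0,60,0,0,-3.4,0,60,0,0,-4,0,60,0,0,-4,0,60]

```text
time_s: 13.98
tool_pos: [0.5341, -0.1321, 0.2786]
tool_rot: [179.8, -0.1, 39.8]
force: [-0.2, 0.9, 0.2]
grip_width: 0.0602
grasp_force: 0.0
```

```bash
cat >> h.py <<'E'
def tick(p,d,K,W,cx,cy,zt):
    "world angle of white tick on the cap top near (cx,cy)"
    P=cloud(d,K,W); hsv=cv2.cvtColor(p,cv2.COLOR_RGB2HSV)
    m=(np.hypot(P[...,0]-cx,P[...,1]-cy)<.0175)&(P[...,2]>zt-.008)&(hsv[...,1]<110)&(hsv[...,2]>120)
    q=P[m][:,:2]-[cx,cy]; c=q.mean(0); w,V=np.linalg.eigh(np.cov(q.T)); a=V[:,1]*np.sign(V[:,1]@c)
    print("tick n",m.sum(),"centroid mm",(c*1000).round(1),"dir",np.degrees(np.arctan2(a[1],a[0])).round(1),"extent along",np.percentile(q@V[:,1],[2,98]).round(4))
E
python3 - <<'E'
from h import *
pp=cv2.imread("pics/w1.png")[:,:,::-1]
p,d,K,W=cam("wrist"); save(p,"w3.png"); P=cloud(d,K,W); bluecaps(p,P,K,W,.15)
tick(p,d,K,W,.533,-.131,.15)
o=env.get_obs(); print(o["tool_pos"],o["tool_rot"])
E
```

```text
cap px [12. 68.] 971 top z 0.121 circle mm 433.1 168.6 r 16.7 median [0.4356 0.1633 0.119 ]
cap px [315. 194.] 1425 top z 0.1504 circle mm 532.7 -129.3 r 20.8 median [ 0.5339 -0.1287  0.1491]
tick n 76 centroid mm [-8.2 -3.6] dir -150.6 extent along [0.0012 0.0168]
[ 0.53324762 -0.13187434  0.27673253] [1.79929699e+02 8.45438681e-04 3.98070855e+01]
```

View pics/w3.png

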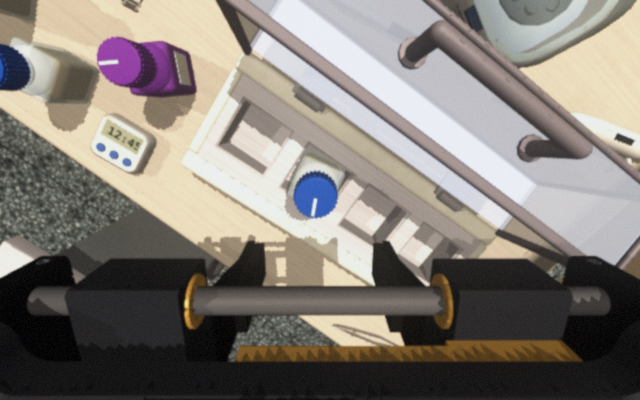

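Wrist view: bottle 4's tick at (314,207) turned about 197° in all and the cap rose 2 mm (1.484 → 1.504 dm), so it is at its stop. The next bottle shows at (10,68), the purple decoy at (130,62) and the timer at (122,143).

Call:
drive_tool:
  moves: [0.5,-1.2,0,0,60,1.0,-2.5,0,0,60,1.5,-3.8,0,-1,60,2.0,-5.1,0,-2,60,2.5,-6.4,0,-2,60]

```text
time_s: 14.65
tool_pos: [0.4444, 0.1302, 0.2747]
tool_rot: [-179.9, 0.1, 59.9]
force: [1.3, 0.1, 1.0]
grip_width: 0.06
grasp_force: 0.0
```

Call:
drive_tool:
  moves: [0.05,-1.2,0,0,60,0.05,-1.2,0,0,60,0.05,-1.2,0,0,60]

```text
time_s: 15.02
tool_pos: [0.4054, 0.154, 0.2755]
tool_rot: [-180.0, 0.1, 59.8]
force: [0.9, -1.5, 0.3]
grip_width: 0.06
grasp_force: 0.0
```

```bash
cat >> h.py <<'E'
def bottle(p,d,K,W,near=None):
    P=cloud(d,K,W); bluecaps(p,P,K,W,.122)
    if near is not None:
        m=(np.hypot(P[...,0]-near[0],P[...,1]-near[1])<.06)&(P[...,2]>.012)&(P[...,2]<.080)
        q=P[m]; t=q[(q[:,2]>.06)]
        print("body",m.sum(),len(t))
        for s in(q,t):
            if len(s)>30:
                r=cv2.minAreaRect((s[:,:2]*1000).astype(np.float32)); print(np.round(r[0],1),np.round(r[1],1),round(r[2],1))
E
python3 - <<'E'
from h import *
p,d,K,W=cam("wrist"); save(p,"w4.png"); o=env.get_obs(); print(o["tool_pos"],o["tool_rot"],o["qpos"][6])
bottle(p,d,K,W,(.43,.177))
E
```

```text
[0.40578013 0.15379331 0.27562437] [-1.79952540e+02  5.44713687e-02  5.97220263e+01] -46.150891282187466
cap px [307.  39.] 1651 top z 0.1227 circle mm 467.1 279.1 r 20.9 median [0.466  0.278  0.1211]
cap px [323. 155.] 1220 top z 0.1223 circle mm 427.3 182.8 r 20.3 median [0.4264 0.182  0.121 ]
body 751 660
[429.  164.3] [53.4 88.4] 6.0
[427.3 181.5] [51.6 51.7] 9.2
```

View pics/w4.png

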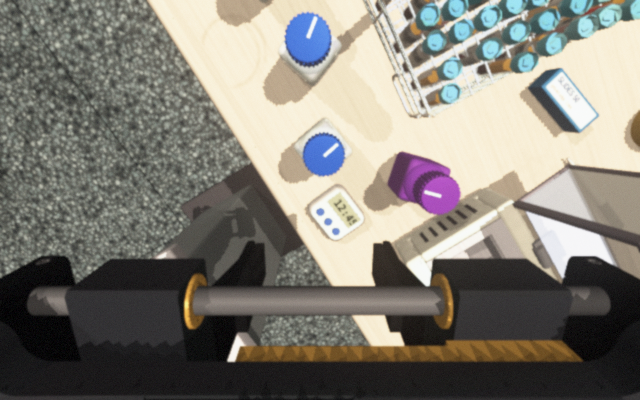

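Wrist view: bottle with cap at (323,155) (body square, yaw 9.2°), next bottle at (307,39), purple decoy at (440,194), timer at (335,212). I take the blue one at (323,155).

Call:
drive_tool:
  moves: [0.5,0.05,0.5,-0.4,60,0.88,0.11,1.5,-0.4,60,0.88,0.11,2.8,-0.4,60,0.88,0.11,4.0,-0.4,60,0.88,0.11,4.64,-0.4,60]

```text
time_s: 15.7
tool_pos: [0.4259, 0.1816, 0.0875]
tool_rot: [-179.7, 0.1, 63.7]
force: [-0.2, 1.2, 1.0]
grip_width: 0.06
grasp_force: 0.0
```

Call:
drive_tool:
  moves: [0,0,0,0,60,0,0,0,0,0,0,0,0,0,0,0,0,0,0,0]
  squeeze: 30

```text
time_s: 16.2
tool_pos: [0.4281, 0.1834, 0.092]
tool_rot: [179.9, -0.1, 63.8]
force: [1.4, -0.2, 2.0]
grip_width: 0.0405
grasp_force: 30.0
```

Call:
drive_tool:
  moves: [0,0,-0.8,0,0,0,0,-2.0,0,0,0,0,-3.3,0,0,0,0,-4.5,0,0,0,0,-4.5,0,0]

```text
time_s: 16.82
tool_pos: [0.429, 0.1844, 0.2748]
tool_rot: [179.6, -0.2, 63.8]
force: [0.8, 0.1, -2.9]
grip_width: 0.0402
grasp_force: 30.0
```

```bash
python3 - <<'E'
from h import *
o=env.get_obs(); print(o["grip_width"],o["force"],o["qpos"].round(0))
h=H(-.0012,.1275); print(h); plan(h[0],h[1],.27,-29.7)
E
```

```text
0.04018034232923407 [ 0.76539337  0.07948794 -2.85153152] [ 26.  -6. -48. 102.  -4.  81. -48.]
[ 0.52624928 -0.0466335 ]
from [0.429  0.1844 0.2748] [179.61  -0.23  63.83] move [-4.112  4.728  0.135] turn(+tool z) 9.353 rows>= 8.7
```

Call:
drive_tool:
  moves: [-0.8,0.9,0,1,0,-1.6,1.9,0,2,0,-2.4,2.9,0,3,0,-3.3,3.8,0,4,0,-4.1,4.74,0,5,0]

```text
time_s: 17.45
tool_pos: [0.5243, -0.0492, 0.2693]
tool_rot: [-180.0, 0.1, 13.5]
force: [0.4, 1.0, -1.8]
grip_width: 0.0399
grasp_force: 30.0
```

Call:
drive_tool:
  moves: [0,0,0,1,0,0,0,0,2,0,0,0,0,3,0,0,0,0,4.35,0,0,0,0,4.35,0]

```text
time_s: 18.08
tool_pos: [0.5239, -0.0473, 0.2692]
tool_rot: [179.9, 0.1, -29.8]
force: [0.5, -1.4, -2.1]
grip_width: 0.0403
grasp_force: 30.0
```

```bash
python3 - <<'E'
from h import *
plan(.5255,-.0473,.19,-29.7)
p,d,K,W=cam("wrist"); save(p,"w5.png")
E
```

```text
from [ 0.5239 -0.0473  0.2692] [ 1.7994e+02  1.4000e-01 -2.9810e+01] move [ 0.039 -0.023  1.979] turn(+tool z) -0.011 rows>= 1.3
```

View pics/w5.png

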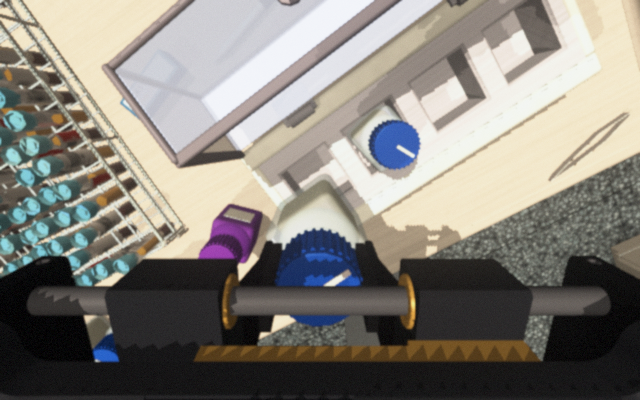

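Wrist view: the carried cap at (320,280) with its body square to the well beneath; bottle 4 at (394,145). Lowering.

Call:
drive_tool:
  moves: [0.04,-0.02,0.8,0,0,0.04,-0.02,1.6,0,0,0.04,-0.02,2.2,0,0,0.04,-0.02,2.6,0,0,0.04,-0.02,2.9,0,0]

```text
time_s: 18.75
tool_pos: [0.5263, -0.0475, 0.1538]
tool_rot: [180.0, 0.0, -29.6]
force: [-0.0, 0.1, -1.3]
grip_width: 0.0399
grasp_force: 30.0
```

Call:
drive_tool:
  moves: [0,0,0.3,0,0,0,0,0.6,0,0,0,0,0.8,0,0,0,0,0.85,0,0,0,0,0.85,0,0]

```text
time_s: 19.38
tool_pos: [0.5268, -0.0476, 0.1211]
tool_rot: [-180.0, -0.0, -29.7]
force: [0.0, 0.1, -1.6]
grip_width: 0.04
grasp_force: 30.0
```

Call:
drive_tool:
  moves: [0,0,0.08,0,0,0,0,0.08,0,0,0,0,0.08,0,0]

```text
time_s: 19.75
tool_pos: [0.5271, -0.0476, 0.1181]
tool_rot: [-180.0, -0.1, -29.7]
force: [0.4, -0.2, -1.5]
grip_width: 0.0401
grasp_force: 30.0
```

Call:
drive_tool:
  moves: [0,0,0,-1,0,0,0,0,-2,0,0,0,0,-3,0,0,0,0,-4,0,0,0,0,-5,0]

```text
time_s: 20.38
tool_pos: [0.5267, -0.0462, 0.1184]
tool_rot: [-179.9, -0.0, 20.7]
force: [-1.9, 2.6, 3.4]
grip_width: 0.0402
grasp_force: 30.0
```

Call:
drive_tool:
  moves: [0,0,0,-1,0,0,0,0,-2,0,0,0,0,-2,0,0,0,0,-2,60,0,0,0,-2,60]

```text
time_s: 21.0
tool_pos: [0.5267, -0.0482, 0.1176]
tool_rot: [180.0, 0.0, 40.3]
force: [-0.2, -0.8, -0.3]
grip_width: 0.0533
grasp_force: 0.0
```

```bash
python3 - <<'E'
from h import *
o=env.get_obs(); print(o["tool_pos"],o["tool_rot"])
p,d,K,W=cam("side"); P=cloud(d,K,W); bluecaps.__defaults__
hsv=cv2.cvtColor(p,cv2.COLOR_RGB2HSV)
m=cv2.inRange(hsv,(105,110,50),(122,255,255)); c,l,s,ce=cv2.connectedComponentsWithStats(m)
for i in range(1,c):
    if s[i,4]>25: q=P[l==i]; print(ce[i].round(0),s[i,4],np.nanmedian(q,0).round(3),np.nanmax(q[:,2]).round(3))
E
```

```text
[ 0.52669513 -0.04816632  0.11763575] [1.79956149e+02 2.02466832e-02 4.02976951e+01]
[394. 134.] 107 [0.475 0.377 0.119] 0.126
[365. 146.] 104 [0.476 0.273 0.119] 0.128
[251. 211.] 81 [ 0.548 -0.14   0.149] 0.221
[249. 388.] 47 [ 0.96  -0.32   0.074] 0.081
```

Seated. Two more strokes, then lift.

Call:
drive_tool:
  moves: [0,0,0,1,60,0,0,0,2,60,0,0,0,3,60,0,0,0,4,60,0,0,0,5,60]

```text
time_s: 21.68
tool_pos: [0.5266, -0.048, 0.1175]
tool_rot: [180.0, 0.0, -10.0]
force: [0.5, -0.6, 0.5]
grip_width: 0.0599
grasp_force: 0.0
```

Call:
drive_tool:
  moves: [0,0,0,1,60,0,0,0,2,60,0,0,0,2,0,0,0,0,2,0,0,0,0,2,0]

```text
time_s: 22.3
tool_pos: [0.5267, -0.0476, 0.1177]
tool_rot: [180.0, -0.0, -29.6]
force: [0.6, 0.2, 0.3]
grip_width: 0.0401
grasp_force: 30.0
```

Call:
drive_tool:
  moves: [0,0,0,-1,0,0,0,0,-2,0,0,0,0,-3,0,0,0,0,-4,0,0,0,0,-5,0]

```text
time_s: 22.92
tool_pos: [0.5266, -0.0463, 0.1181]
tool_rot: [-179.9, -0.0, 20.7]
force: [-1.3, 2.0, 3.1]
grip_width: 0.04
grasp_force: 30.0
```

Call:
drive_tool:
  moves: [0,0,0,-1,0,0,0,0,-2,0,0,0,0,-2,0,0,0,0,-2,60,0,0,0,-2,60]

```text
time_s: 23.55
tool_pos: [0.5266, -0.048, 0.1176]
tool_rot: [180.0, 0.0, 40.3]
force: [1.0, 0.3, 0.1]
grip_width: 0.0531
grasp_force: 0.0
```

Call:
drive_tool:
  moves: [0,0,0,1,60,0,0,0,2,60,0,0,0,3,60,0,0,0,4,60,0,0,0,5,60]

```text
time_s: 24.18
tool_pos: [0.5266, -0.0481, 0.1175]
tool_rot: [180.0, 0.0, -10.0]
force: [0.2, 0.7, -0.5]
grip_width: 0.0603
grasp_force: 0.0
```

Call:
drive_tool:
  moves: [0,0,0,1,60,0,0,0,2,60,0,0,0,2,0,0,0,0,2,0,0,0,0,2,0]

```text
time_s: 24.8
tool_pos: [0.5266, -0.0476, 0.1176]
tool_rot: [-180.0, 0.0, -29.6]
force: [-0.0, 0.2, -0.5]
grip_width: 0.0406
grasp_force: 30.0
```

Call:
drive_tool:
  moves: [0,0,0,-1,0,0,0,0,-2,0,0,0,0,-3,0,0,0,0,-4,0,0,0,0,-5,0]

```text
time_s: 25.42
tool_pos: [0.5266, -0.0461, 0.1181]
tool_rot: [-179.9, -0.0, 20.7]
force: [-2.3, 3.1, 3.7]
grip_width: 0.0401
grasp_force: 30.0
```

Call:
drive_tool:
  moves: [0,0,0,-1,0,0,0,0,-2,0,0,0,0,-2,0,0,0,0,-2,60,0,0,0,-2,60]

```text
time_s: 26.05
tool_pos: [0.5265, -0.0482, 0.1176]
tool_rot: [180.0, 0.0, 40.4]
force: [-0.1, -0.5, -0.1]
grip_width: 0.0528
grasp_force: 0.0
```

Call:
drive_tool:
  moves: [0,0,-1,0,60,0,0,-2.2,0,60,0,0,-3.4,0,60,0,0,-4,0,60,0,0,-4,0,60]

```text
time_s: 26.68
tool_pos: [0.5277, -0.0482, 0.2796]
tool_rot: [179.8, -0.1, 40.3]
force: [0.5, 0.5, -0.9]
grip_width: 0.06
grasp_force: 0.0
```

```bash
python3 - <<'E'
from h import *
p,d,K,W=cam("wrist"); save(p,"w6.png"); P=cloud(d,K,W); bluecaps(p,P,K,W,.15)
tick(p,d,K,W,.5265,-.047,.15)
plan(.455,.26,.275,60)
E
```

```text
cap px [16. 15.] 1056 top z 0.1223 circle mm 468.6 265.4 r 16.0 median [0.4715 0.2636 0.1207]
cap px [314. 195.] 1397 top z 0.1504 circle mm 524.4 -45.8 r 21.1 median [ 0.5263 -0.0461  0.1491]
cap px [381. 236.] 1100 top z 0.2792 circle mm 555.9 -69.3 r 5.6 median [ 0.5593 -0.0685  0.2802]
tick n 76 centroid mm [-6.3  7.7] dir 121.0 extent along [0.0024 0.0172]
from [ 0.5268 -0.0481  0.2779] [179.93   0.    40.3 ] move [ 3.614 -7.036  0.062] turn(+tool z) -1.97 rows>= 5.1
```

Call:
drive_tool:
  moves: [0.6,-1.2,0,0,60,1.2,-2.4,0,0,60,1.8,-3.6,0,-1,60,2.5,-4.9,0,-2,60,3.1,-6.1,0,-2,60]

```text
time_s: 27.35
tool_pos: [0.4619, 0.2198, 0.2761]
tool_rot: [-179.9, 0.1, 60.4]
force: [0.3, 0.5, -0.2]
grip_width: 0.0606
grasp_force: 0.0
```

Call:
drive_tool:
  moves: [0.75,-0.75,0,0,60,0.75,-0.75,0,0,60,0.75,-0.75,0,0,60]

```text
time_s: 27.72
tool_pos: [0.452, 0.2583, 0.2763]
tool_rot: [-180.0, 0.1, 60.3]
force: [1.3, -1.0, -0.8]
grip_width: 0.0601
grasp_force: 0.0
```

```bash
python3 - <<'E'
from h import *
p,d,K,W=cam("wrist"); save(p,"w7.png"); o=env.get_obs(); print(o["tool_pos"],o["tool_rot"],o["qpos"][6])
bottle(p,d,K,W,(.467,.279))
E
```

```text
[0.45242447 0.25772968 0.27654822] [-1.79964228e+02  1.14162024e-01  6.02044602e+01] -66.11435524180415
cap px [266.  64.] 1574 top z 0.1225 circle mm 469.1 384.6 r 21.0 median [0.4687 0.3839 0.121 ]
cap px [321. 163.] 1204 top z 0.1225 circle mm 467.6 280.7 r 20.2 median [0.4668 0.2798 0.1211]
body 772 671
[467.3 279.5] [51.9 51.7] 20.4
[467.3 279.5] [51.9 51.7] 20.4
```

```bash
python3 - <<'E'
from h import *
for n in("scene0","side0"):
    z=np.load(n+".npz"); q=cloud(z["d"],z["K"],z["W"]).reshape(-1,3)
    for y0,y1 in((.23,.33),(.33,.43)):
        s=q[(q[:,1]>y0)&(q[:,1]<y1)&(q[:,0]>.497)&(q[:,0]<.56)&(q[:,2]>.02)]; h,e=np.histogram(s[:,0],np.arange(.497,.56,.006)); print(n,y0,h,[s[(s[:,0]>a)&(s[:,0]<a+.006),2].max().round(2) if ((s[:,0]>a)&(s[:,0]<a+.006)).any() else 0 for a in e[:-1]])
E
```

```text
scene0 0.23 [ 0  0  0  0  0  0  0  1 56 71] [0, 0, 0, 0, 0, 0, 0, np.float64(0.07), np.float64(0.13), np.float64(0.13)]
scene0 0.33 [ 0  0  0  0  0  0  0 11 30 21] [0, 0, 0, 0, 0, 0, 0, np.float64(0.04), np.float64(0.12), np.float64(0.13)]
side0 0.23 [20  0  0  0  0  0  0  0  6 21] [np.float64(0.07), 0, 0, 0, 0, 0, 0, 0, np.float64(0.07), np.float64(0.13)]
side0 0.33 [15  0  0  0  0  0  0  0  0 11] [np.float64(0.07), 0, 0, 0, 0, 0, 0, 0, 0, np.float64(0.13)]
```

View pics/w7.png

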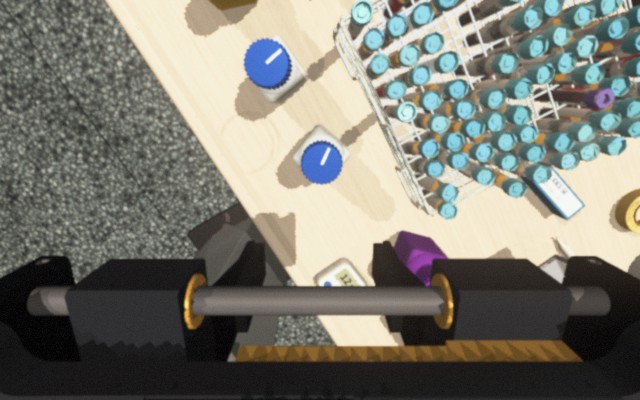

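Wrist view: bottle B's cap at (321,163), bottle C at (267,64). Rack edge is 28 mm beyond the finger reach. Gripping B.

Call:
drive_tool:
  moves: [0.4,0.03,0.5,-0.8,60,0.68,0.05,1.5,-1.52,60,0.68,0.05,2.8,-1.52,60,0.68,0.05,4.0,-1.52,60,0.68,0.05,4.62,-1.52,60]

```text
time_s: 28.4
tool_pos: [0.4667, 0.2789, 0.0894]
tool_rot: [-179.8, 0.2, 75.3]
force: [0.4, -0.2, 0.0]
grip_width: 0.0601
grasp_force: 0.0
```

Call:
drive_tool:
  moves: [0,0,0,0,60,0,0,0,0,0,0,0,0,0,0,0,0,0,0,0]
  squeeze: 30

```text
time_s: 28.9
tool_pos: [0.4681, 0.2825, 0.094]
tool_rot: [179.9, -0.1, 75.5]
force: [-0.1, -0.5, 2.9]
grip_width: 0.04
grasp_force: 30.0
```

Call:
drive_tool:
  moves: [0,0,-0.8,0,0,0,0,-2.0,0,0,0,0,-3.3,0,0,0,0,-4.5,0,0,0,0,-4.5,0,0]

```text
time_s: 29.52
tool_pos: [0.4688, 0.2839, 0.277]
tool_rot: [179.6, -0.2, 75.5]
force: [0.0, 0.0, -1.5]
grip_width: 0.0402
grasp_force: 30.0
```

```bash
python3 - <<'E'
from h import *
o=env.get_obs(); print(o["grip_width"],o["force"],o["qpos"].round(0))
h=H(-.0012,-.0425); print(h); plan(h[0],h[1],.274,-29.8)
E
```

```text
0.040244976334317915 [ 0.01853269  0.03652141 -1.49300055] [ 22.  11. -63.  92.  10.  83. -56.]
[ 0.54165682 -0.21593385]
from [0.4688 0.2839 0.277 ] [179.65  -0.24  75.54] move [-11.646   4.886   0.055] turn(+tool z) 10.534 rows>= 9.8
```

Call:
drive_tool:
  moves: [-0.8,0.35,0,0,0,-2.0,0.85,0,0,0,-3.2,1.35,0,0,0,-4.4,1.85,0,0,0,-5.6,2.35,0,0,0]

```text
time_s: 30.15
tool_pos: [0.5016, 0.0399, 0.2719]
tool_rot: [-180.0, 0.1, 75.5]
force: [1.6, -0.0, -1.7]
grip_width: 0.0401
grasp_force: 30.0
```

Call:
drive_tool:
  moves: [-1.2,0.5,0,1,0,-2.4,1.0,0,2,0,-3.6,1.5,0,3,0,-4.8,2.05,0,4,0,-6.05,2.56,0,5,0]

```text
time_s: 30.78
tool_pos: [0.5405, -0.2194, 0.2715]
tool_rot: [-179.9, 0.1, 25.2]
force: [1.2, 0.0, -1.4]
grip_width: 0.0404
grasp_force: 30.0
```

Call:
drive_tool:
  moves: [0,0,0,1,0,0,0,0,2,0,0,0,0,3,0,0,0,0,4,0,0,0,0,5,0]

```text
time_s: 31.4
tool_pos: [0.5402, -0.2178, 0.2713]
tool_rot: [180.0, 0.1, -24.8]
force: [0.0, -0.9, -1.8]
grip_width: 0.0401
grasp_force: 30.0
```

Call:
drive_tool:
  moves: [0,0,0,0.53,0,0,0,0,0.53,0,0,0,0,0.53,0]

```text
time_s: 31.78
tool_pos: [0.5406, -0.2179, 0.2722]
tool_rot: [180.0, 0.1, -29.7]
force: [-0.6, 0.5, -1.6]
grip_width: 0.0406
grasp_force: 30.0
```

```bash
python3 - <<'E'
from h import *
plan(.5427,-.2165,.155,-29.8)
p,d,K,W=cam("wrist"); save(p,"w8.png")
E
```

```text
from [ 0.5406 -0.2179  0.2722] [ 1.7999e+02  6.0000e-02 -2.9670e+01] move [ 0.031 -0.056  2.93 ] turn(+tool z) 0.013 rows>= 1.9
```

View pics/w8.png

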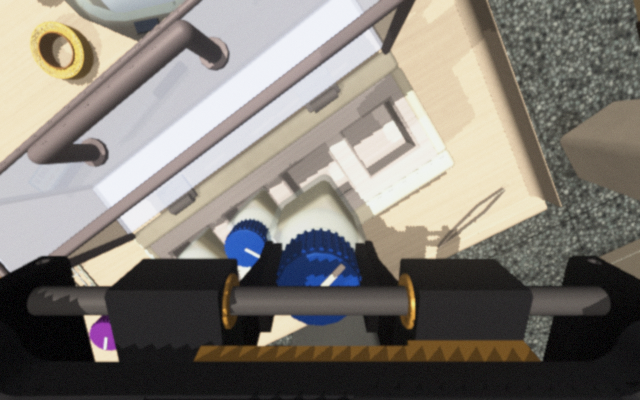

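Wrist view: bottle B's cap at (318,275), aligned over the third well; rightmost well free at (385,140); bottle 4's cap at (245,243). Lowering.

Call:
drive_tool:
  moves: [0.03,-0.05,0.8,0,0,0.03,-0.05,1.6,0,0,0.03,-0.05,2.2,0,0,0.03,-0.05,2.6,0,0,0.03,-0.05,2.9,0,0]

```text
time_s: 32.45
tool_pos: [0.543, -0.217, 0.1564]
tool_rot: [-180.0, -0.0, -29.8]
force: [0.4, 0.2, -1.2]
grip_width: 0.0405
grasp_force: 30.0
```

Call:
drive_tool:
  moves: [0,0,0.3,0,0,0,0,0.6,0,0,0,0,0.8,0,0,0,0,0.9,0,0,0,0,0.9,0,0]

```text
time_s: 33.08
tool_pos: [0.543, -0.2169, 0.1209]
tool_rot: [180.0, 0.0, -29.8]
force: [-0.5, 0.6, -1.6]
grip_width: 0.0403
grasp_force: 30.0
```

Same picture as before; three strokes and lift.

Call:
drive_tool:
  moves: [0,0,0.08,0,0,0,0,0.08,0,0,0,0,0.08,0,0]

```text
time_s: 33.45
tool_pos: [0.5439, -0.2171, 0.1198]
tool_rot: [180.0, -0.1, -29.8]
force: [-2.2, 0.3, 6.4]
grip_width: 0.04
grasp_force: 30.0
```

Call:
drive_tool:
  moves: [0,0,0,-1,0,0,0,0,-2,0,0,0,0,-3,0,0,0,0,-4,0,0,0,0,-5,0]

```text
time_s: 34.08
tool_pos: [0.5441, -0.2159, 0.1202]
tool_rot: [180.0, -0.1, 20.6]
force: [-3.3, 4.4, 10.2]
grip_width: 0.0401
grasp_force: 30.0
```

Call:
drive_tool:
  moves: [0,0,0,-1,0,0,0,0,-2,0,0,0,0,-2,0,0,0,0,-2,60,0,0,0,-2,60]

```text
time_s: 34.7
tool_pos: [0.5434, -0.2173, 0.1182]
tool_rot: [179.9, -0.0, 40.2]
force: [-0.6, 0.0, -0.9]
grip_width: 0.0528
grasp_force: 0.0
```

Call:
drive_tool:
  moves: [0,0,0,1,60,0,0,0,2,60,0,0,0,3,60,0,0,0,4,60,0,0,0,5,60]

```text
time_s: 35.33
tool_pos: [0.543, -0.2174, 0.1176]
tool_rot: [180.0, -0.0, -10.1]
force: [-0.6, -0.6, -0.2]
grip_width: 0.0599
grasp_force: 0.0
```

Call:
drive_tool:
  moves: [0,0,0,1,60,0,0,0,2,60,0,0,0,2,0,0,0,0,2,0,0,0,0,2,0]

```text
time_s: 35.95
tool_pos: [0.5429, -0.2171, 0.1177]
tool_rot: [180.0, 0.0, -29.7]
force: [-0.5, -0.5, -0.3]
grip_width: 0.0404
grasp_force: 30.0
```

Call:
drive_tool:
  moves: [0,0,0,-1,0,0,0,0,-2,0,0,0,0,-3,0,0,0,0,-4,0,0,0,0,-5,0]

```text
time_s: 36.58
tool_pos: [0.5428, -0.216, 0.1181]
tool_rot: [-179.9, 0.0, 20.6]
force: [-2.2, 1.6, 2.6]
grip_width: 0.0404
grasp_force: 30.0
```

Call:
drive_tool:
  moves: [0,0,0,-1,0,0,0,0,-2,0,0,0,0,-2,0,0,0,0,-2,60,0,0,0,-2,60]

```text
time_s: 37.2
tool_pos: [0.543, -0.2173, 0.1176]
tool_rot: [180.0, 0.0, 40.2]
force: [0.9, -0.2, 0.3]
grip_width: 0.053
grasp_force: 0.0
```

Call:
drive_tool:
  moves: [0,0,0,1,60,0,0,0,2,60,0,0,0,3,60,0,0,0,4,60,0,0,0,5,60]

```text
time_s: 37.83
tool_pos: [0.5429, -0.2172, 0.1175]
tool_rot: [180.0, -0.0, -10.1]
force: [-0.2, 0.8, 0.8]
grip_width: 0.0597
grasp_force: 0.0
```

Call:
drive_tool:
  moves: [0,0,0,1,60,0,0,0,2,60,0,0,0,2,0,0,0,0,2,0,0,0,0,2,0]

```text
time_s: 38.45
tool_pos: [0.5429, -0.2171, 0.1176]
tool_rot: [180.0, 0.0, -29.7]
force: [0.0, -0.9, -0.4]
grip_width: 0.0406
grasp_force: 30.0
```

Call:
drive_tool:
  moves: [0,0,0,-1,0,0,0,0,-2,0,0,0,0,-3,0,0,0,0,-4,0,0,0,0,-5,0]

```text
time_s: 39.08
tool_pos: [0.5422, -0.2155, 0.118]
tool_rot: [-179.8, 0.1, 20.6]
force: [-7.0, 5.7, 7.3]
grip_width: 0.0401
grasp_force: 30.0
```

Call:
drive_tool:
  moves: [0,0,0,-1,0,0,0,0,-2,0,0,0,0,-2,0,0,0,0,-2,60,0,0,0,-2,60]

```text
time_s: 39.7
tool_pos: [0.5429, -0.2175, 0.1177]
tool_rot: [180.0, 0.0, 40.2]
force: [0.1, -0.4, -0.1]
grip_width: 0.0532
grasp_force: 0.0
```

Call:
drive_tool:
  moves: [0,0,-1,0,60,0,0,-2.2,0,60,0,0,-3.4,0,60,0,0,-4,0,60,0,0,-4,0,60]

```text
time_s: 40.33
tool_pos: [0.544, -0.2179, 0.2799]
tool_rot: [179.8, -0.1, 40.2]
force: [-0.6, -0.1, 0.2]
grip_width: 0.0601
grasp_force: 0.0
```

```bash
python3 - <<'E'
from h import *
p,d,K,W=cam("wrist"); save(p,"w9.png"); P=cloud(d,K,W); bluecaps(p,P,K,W,.15)
tick(p,d,K,W,.5415,-.216,.15)
p,d,K,W=cam("side"); P=cloud(d,K,W)
m=cv2.inRange(cv2.cvtColor(p,cv2.COLOR_RGB2HSV),(105,110,50),(122,255,255)); c,l,s,ce=cv2.connectedComponentsWithStats(m)
for i in range(1,c):
    if s[i,4]>25: print(ce[i].round(0),s[i,4],ray(ce[i],.107,K,W).round(3))
plan(.455,.365,.275,60)
E
```

```text
cap px [155.  88.] 2005 top z 0.1505 circle mm 524.4 -46.6 r 21.3 median [ 0.5262 -0.0481  0.1492]
cap px [238. 144.] 1613 top z 0.1505 circle mm 533.0 -131.2 r 21.1 median [ 0.5341 -0.13    0.1492]
cap px [313. 195.] 1396 top z 0.1504 circle mm 540.1 -215.2 r 21.1 median [ 0.5419 -0.2154  0.1492]
tick n 79 centroid mm [-5.8  7.3] dir 120.4 extent along [0.0016 0.0168]
[394. 134.] 107 [0.47  0.384 0.107]
[278. 196.] 136 [ 0.511 -0.045  0.107]
[252. 209.] 140 [ 0.519 -0.131  0.107]
[225. 223.] 152 [ 0.527 -0.218  0.107]
[249. 388.] 45 [ 0.964 -0.316  0.107]
from [ 0.5424 -0.2174  0.2768] [-1.7997e+02  6.0000e-02  4.0200e+01] move [  7.727 -12.532   0.045] turn(+tool z) -1.98 rows>= 9.4
```

Call:
drive_tool:
  moves: [0.5,-0.8,0,0,60,1.25,-2.0,0,0,60,2.0,-3.25,0,0,60,2.8,-4.5,0,0,60,3.5,-5.7,0,0,60]

```text
time_s: 41.05
tool_pos: [0.5013, 0.0491, 0.2761]
tool_rot: [-179.9, 0.1, 40.2]
force: [1.0, 0.8, 0.8]
grip_width: 0.0598
grasp_force: 0.0
```

Call:
drive_tool:
  moves: [0.8,-1.25,0,0,60,1.6,-2.5,0,0,60,2.4,-3.9,0,0,60,3.2,-5.2,0,-1,60,3.9,-6.4,0,-2,60]

```text
time_s: 41.68
tool_pos: [0.4557, 0.3449, 0.2761]
tool_rot: [-180.0, 0.1, 60.6]
force: [0.5, 0.1, -0.4]
grip_width: 0.0598
grasp_force: 0.0
```

Call:
drive_tool:
  moves: [0.48,-0.07,0,0,60,0.48,-0.07,0,0,60,0.48,-0.07,0,0,60]

```text
time_s: 42.05
tool_pos: [0.4636, 0.3604, 0.2765]
tool_rot: [-180.0, 0.1, 60.2]
force: [-0.4, -0.2, -0.1]
grip_width: 0.06
grasp_force: 0.0
```

```bash
python3 - <<'E'
from h import *
p,d,K,W=cam("wrist"); save(p,"w10.png"); o=env.get_obs(); print(o["tool_pos"],o["tool_rot"],o["qpos"][6])
bottle(p,d,K,W,(.469,.385))
E
```

```text
[0.46389941 0.36020211 0.27694495] [1.79981408e+02 9.97678028e-02 6.01155787e+01] -85.08751877295872
cap px [310. 164.] 1201 top z 0.1223 circle mm 469.7 386.4 r 20.2 median [0.4685 0.3863 0.1209]
body 784 673
[469.1 385.2] [52.1 52. ] 6.8
[469.1 385.2] [52.1 52. ] 6.8
```

View pics/w10.png

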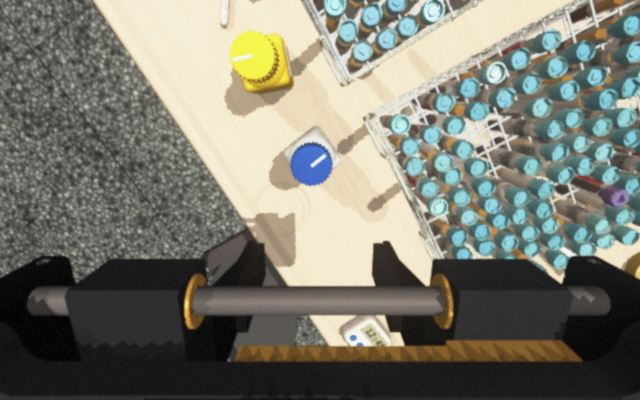

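Wrist view: the last bottle's cap at (310,164), yellow decoy at (258,60), rack clear to the right. Gripping the blue one.

Call:
drive_tool:
  moves: [0.4,-0.1,0.5,-0.17,60,0.58,-0.2,1.5,-0.17,60,0.58,-0.2,2.8,-0.17,60,0.58,-0.2,4.0,-0.17,60,0.58,-0.2,4.62,-0.17,60]

```text
time_s: 42.72
tool_pos: [0.4681, 0.3826, 0.0901]
tool_rot: [-180.0, 0.2, 61.8]
force: [0.9, -0.4, 0.4]
grip_width: 0.0601
grasp_force: 0.0
```

Call:
drive_tool:
  moves: [0,0,0,0,60,0,0,0,0,0,0,0,0,0,0,0,0,0,0,0]
  squeeze: 30

```text
time_s: 43.22
tool_pos: [0.4691, 0.3861, 0.0942]
tool_rot: [179.9, -0.1, 61.9]
force: [0.9, -0.6, 2.3]
grip_width: 0.0399
grasp_force: 30.0
```

Call:
drive_tool:
  moves: [0,0,-0.8,0,0,0,0,-2.0,0,0,0,0,-3.3,0,0,0,0,-4.5,0,0,0,0,-4.5,0,0]

```text
time_s: 43.85
tool_pos: [0.4688, 0.388, 0.277]
tool_rot: [179.8, -0.4, 61.9]
force: [0.6, -0.1, -3.6]
grip_width: 0.0406
grasp_force: 30.0
```

```bash
python3 - <<'E'
from h import *
h=H(-.0012,-.1275); print(h); plan(h[0],h[1],.274,-29.8)
E
```

```text
[ 0.54936059 -0.30058402]
from [0.4688 0.388  0.277 ] [179.85  -0.37  61.94] move [-1.4244e+01  9.8740e+00  1.0000e-02] turn(+tool z) 9.174 rows>= 11.1
```

Call:
drive_tool:
  moves: [-0.7,0.5,0,0,0,-1.8,1.25,0,0,0,-3.0,2.1,0,0,0,-4.1,2.85,0,0,0,-5.2,3.6,0,0,0]

```text
time_s: 44.48
tool_pos: [0.4964, 0.1323, 0.2712]
tool_rot: [-179.9, 0.1, 61.9]
force: [-0.1, 0.2, -2.6]
grip_width: 0.0405
grasp_force: 30.0
```

Call:
drive_tool:
  moves: [-1.2,0.83,0,0,0,-2.4,1.67,0,0,0,-3.6,2.5,0,0,0,-4.8,3.33,0,0,0,-6.0,4.17,0,0,0]

```text
time_s: 45.1
tool_pos: [0.5305, -0.1575, 0.2715]
tool_rot: [-179.9, 0.1, 61.9]
force: [0.7, -0.4, -2.2]
grip_width: 0.0406
grasp_force: 30.0
```

Call:
drive_tool:
  moves: [-1.0,0.7,0,1,0,-2.0,1.4,0,2,0,-3.02,2.1,0,3,0,-3.02,2.1,0,4,0,-3.02,2.1,0,5,0]

```text
time_s: 45.72
tool_pos: [0.5477, -0.3021, 0.2704]
tool_rot: [-179.8, 0.1, 11.5]
force: [0.0, 0.5, -3.0]
grip_width: 0.0402
grasp_force: 30.0
```

Call:
drive_tool:
  moves: [0,0,0,1,0,0,0,0,2,0,0,0,0,3,0,0,0,0,4.17,0,0,0,0,4.17,0]

```text
time_s: 46.35
tool_pos: [0.548, -0.3014, 0.2712]
tool_rot: [180.0, 0.2, -29.7]
force: [-0.5, 0.4, -3.6]
grip_width: 0.0404
grasp_force: 30.0
```

```bash
python3 - <<'E'
from h import *
o=env.get_obs(); print(o["grip_width"],o["force"],o["qpos"].round(0))
plan(.5495,-.3,.155,-29.8)
E
```

```text
0.04042704533133154 [-0.53822772  0.41604631 -3.61694295] [  59.   19.  -42.   81.   13.   85. -102.]
from [ 0.548  -0.3014  0.2712] [ 1.7997e+02  1.6000e-01 -2.9710e+01] move [ 0.023 -0.052  2.905] turn(+tool z) 0.009 rows>= 1.9
```

Call:
drive_tool:
  moves: [0.02,-0.05,0.8,0,0,0.02,-0.05,1.6,0,0,0.02,-0.05,2.2,0,0,0.02,-0.05,2.6,0,0,0.02,-0.05,2.9,0,0]

```text
time_s: 46.98
tool_pos: [0.5502, -0.3003, 0.1559]
tool_rot: [-180.0, 0.0, -29.7]
force: [0.8, -0.3, -1.7]
grip_width: 0.0405
grasp_force: 30.0
```

Call:
drive_tool:
  moves: [0,0,0.3,0,0,0,0,0.6,0,0,0,0,0.8,0,0,0,0,0.95,0,0,0,0,0.95,0,0]

```text
time_s: 47.6
tool_pos: [0.5509, -0.3008, 0.1202]
tool_rot: [180.0, -0.1, -29.8]
force: [-2.6, -0.0, 3.7]
grip_width: 0.0402
grasp_force: 30.0
```

Call:
drive_tool:
  moves: [0,0,0,-1,0,0,0,0,-2,0,0,0,0,-3,0,0,0,0,-4,0,0,0,0,-5,0]

```text
time_s: 48.22
tool_pos: [0.5511, -0.3007, 0.1205]
tool_rot: [179.9, -0.1, 20.5]
force: [-1.1, 1.6, 3.8]
grip_width: 0.0405
grasp_force: 30.0
```

Call:
drive_tool:
  moves: [0,0,0,-1,0,0,0,0,-2,0,0,0,0,-2,0,0,0,0,-2,60,0,0,0,-2,60]

```text
time_s: 48.85
tool_pos: [0.5508, -0.3007, 0.1192]
tool_rot: [179.9, -0.0, 40.2]
force: [0.6, -0.6, -0.3]
grip_width: 0.0531
grasp_force: 0.0
```

Call:
drive_tool:
  moves: [0,0,0,1,60,0,0,0,2,60,0,0,0,3,60,0,0,0,4,60,0,0,0,5,60]

```text
time_s: 49.48
tool_pos: [0.5505, -0.3005, 0.1188]
tool_rot: [180.0, -0.0, -10.1]
force: [0.0, 0.3, -0.1]
grip_width: 0.0597
grasp_force: 0.0
```

Call:
drive_tool:
  moves: [0,0,0,1,60,0,0,0,2,60,0,0,0,2,0,0,0,0,2,0,0,0,0,2,0]

```text
time_s: 50.1
tool_pos: [0.5503, -0.3006, 0.1189]
tool_rot: [180.0, 0.0, -29.7]
force: [-0.5, -0.2, -0.1]
grip_width: 0.0402
grasp_force: 30.0
```

Call:
drive_tool:
  moves: [0,0,0,-1,0,0,0,0,-2,0,0,0,0,-3,0,0,0,0,-4,0,0,0,0,-5,0]

```text
time_s: 50.72
tool_pos: [0.5503, -0.301, 0.1194]
tool_rot: [180.0, 0.0, 20.6]
force: [-1.5, -0.8, 1.6]
grip_width: 0.0406
grasp_force: 30.0
```

Call:
drive_tool:
  moves: [0,0,0,-1,0,0,0,0,-2,0,0,0,0,-2,0,0,0,0,-2,60,0,0,0,-2,60]

```text
time_s: 51.35
tool_pos: [0.5504, -0.3001, 0.1186]
tool_rot: [-180.0, -0.0, 40.2]
force: [-0.3, 0.2, 0.7]
grip_width: 0.053
grasp_force: 0.0
```

Call:
drive_tool:
  moves: [0,0,0,1,60,0,0,0,2,60,0,0,0,3,60,0,0,0,4,60,0,0,0,5,60]

```text
time_s: 51.98
tool_pos: [0.5504, -0.3, 0.1186]
tool_rot: [-180.0, 0.0, -10.1]
force: [-0.4, 0.7, 0.0]
grip_width: 0.0601
grasp_force: 0.0
```

Call:
drive_tool:
  moves: [0,0,0,1,60,0,0,0,2,60,0,0,0,2,0,0,0,0,2,0,0,0,0,2,0]

```text
time_s: 52.6
tool_pos: [0.5503, -0.3005, 0.1188]
tool_rot: [180.0, 0.0, -29.7]
force: [-0.1, -0.3, -0.6]
grip_width: 0.0406
grasp_force: 30.0
```

Call:
drive_tool:
  moves: [0,0,0,-1,0,0,0,0,-2,0,0,0,0,-3,0,0,0,0,-4,0,0,0,0,-5,0]

```text
time_s: 53.22
tool_pos: [0.5502, -0.301, 0.1193]
tool_rot: [180.0, 0.0, 20.6]
force: [-0.8, 0.3, 1.6]
grip_width: 0.0404
grasp_force: 30.0
```

Call:
drive_tool:
  moves: [0,0,0,-1,0,0,0,0,-2,0,0,0,0,-2,0,0,0,0,-2,60,0,0,0,-2,60]

```text
time_s: 53.85
tool_pos: [0.5506, -0.3008, 0.1189]
tool_rot: [180.0, -0.0, 40.2]
force: [0.7, -0.4, -0.1]
grip_width: 0.0535
grasp_force: 0.0
```

Call:
drive_tool:
  moves: [0,0,-1,0,60,0,0,-2.2,0,60,0,0,-3.4,0,60,0,0,-4.6,0,60,0,0,-5.4,0,60]

```text
time_s: 54.48
tool_pos: [0.5511, -0.3007, 0.3376]
tool_rot: [179.8, -0.1, 40.2]
force: [0.7, 0.3, -0.9]
grip_width: 0.0603
grasp_force: 0.0
```

```bash
python3 - <<'E'
from h import *
p,d,K,W=cam("wrist"); save(p,"w11.png"); P=cloud(d,K,W); bluecaps(p,P,K,W,.15)
L=(P-np.r_[C,0])@np.c_[np.r_[EX,0],np.r_[EY,0],[0,0,1]]
s=L[(L[...,2]>.235)&(L[...,2]<.29)&(L[...,0]>.06)&(L[...,0]<.16)&(abs(L[...,1])<.08)]
if len(s): print("handle?",len(s),np.percentile(s,[5,50,95],axis=0).round(3))
p,d,K,W=cam("side"); P=cloud(d,K,W);L=(P-np.r_[C,0])@np.c_[np.r_[EX,0],np.r_[EY,0],[0,0,1]]
s=L[(L[...,2]>.235)&(L[...,2]<.29)&(L[...,0]>.06)&(L[...,0]<.16)&(abs(L[...,1])<.08)]
if len(s): print("side handle?",len(s),np.percentile(s,[5,50,95],axis=0).round(3))
r=np.hypot(.18,.045); a0=np.arctan2(.045,.18)
for t in(1.5,1.6,1.65,1.7,1.75): print(t,"handle hx,z",round(.0695-r*np.cos(a0+t),4),round(.0765+r*np.sin(a0+t),4))
E
```

```text
cap px [109.  40.] 1673 top z 0.1507 circle mm 525.4 -47.2 r 21.5 median [ 0.5259 -0.0486  0.1492]
cap px [183.  92.] 1327 top z 0.1507 circle mm 533.0 -131.8 r 21.1 median [ 0.5337 -0.131   0.1492]
cap px [253. 140.] 1098 top z 0.1507 circle mm 540.2 -215.6 r 20.7 median [ 0.5419 -0.2167  0.1492]
cap px [316. 183.] 973 top z 0.1505 circle mm 547.8 -299.3 r 20.5 median [ 0.5494 -0.3002  0.1491]
handle? 265 [[ 0.127 -0.06   0.236]
 [ 0.13  -0.056  0.249]
 [ 0.134 -0.05   0.253]]
side handle? 243 [[ 0.13  -0.055  0.247]
 [ 0.137 -0.002  0.252]
 [ 0.14   0.053  0.256]]
1.5 handle hx,z 0.1017 0.2592
1.6 handle hx,z 0.1197 0.2551
1.65 handle hx,z 0.1286 0.2524
1.7 handle hx,z 0.1373 0.2492
1.75 handle hx,z 0.1459 0.2456
```

View pics/w11.png

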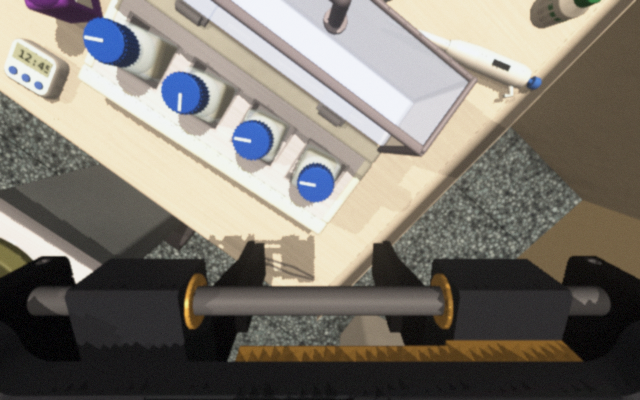

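Wrist view: all four caps at (109,40), (183,92), (253,140), (316,183), tops all level at 150.5 mm (seated and risen 2 mm). The lid handle is at (337,15). Going to the lid.

Call:
drive_tool:
  moves: [0,0,0,-1,36,0,0,0,-2,36,0,0,0,-3,36,0,0,0,-4,36,0,0,0,-5,36]

```text
time_s: 55.2
tool_pos: [0.5502, -0.3006, 0.3337]
tool_rot: [-179.9, -0.0, 90.6]
force: [0.2, 0.4, 0.3]
grip_width: 0.0364
grasp_force: 0.0
```

```bash
python3 -c "
from h import *
plan(.672,-.1625,.33,95.2)"
```

```text
from [ 0.5502 -0.3006  0.3337] [-1.7994e+02 -1.0000e-02  9.0570e+01] move [3.421 3.079 0.091] turn(+tool z) -0.463 rows>= 2.9
```

Call:
drive_tool:
  moves: [0.9,0.8,0,-0.46,36,1.9,1.7,0,-0.46,36,2.9,2.6,0,-0.46,36,3.42,3.08,0.05,-0.46,36,3.42,3.08,0.05,-0.46,36]

```text
time_s: 55.82
tool_pos: [0.6739, -0.1595, 0.3311]
tool_rot: [-179.9, -0.1, 95.2]
force: [-0.7, 0.4, -0.2]
grip_width: 0.0361
grasp_force: 0.0
```

Call:
drive_tool:
  moves: [0,0,0.8,0,36,0,0,1.6,0,36,0,0,2.2,0,36,0,0,2.5,0,36,0,0,2.5,0,36]

```text
time_s: 56.45
tool_pos: [0.6724, -0.1644, 0.2321]
tool_rot: [-179.9, 0.0, 94.8]
force: [-0.5, 0.6, -0.1]
grip_width: 0.036
grasp_force: 0.0
```

Call:
drive_tool:
  moves: [0,0,0,0,0,0,0,0,0,0,0,0,0,0,0,0,0,0,0,0]
  squeeze: 30

```text
time_s: 56.95
tool_pos: [0.6734, -0.163, 0.2335]
tool_rot: [180.0, 0.0, 94.8]
force: [0.3, -0.0, 2.5]
grip_width: 0.011
grasp_force: 30.0
```

```bash
python3 - <<'E'
from h import *
o=env.get_obs(); print(o["tool_pos"],o["grip_width"],o["grasp_force"])
r=np.hypot(.18,.045); a0=np.arctan2(.045,.18)
hx=(o["tool_pos"][:2]-C)@EX-.0695; hz=o["tool_pos"][2]+.019-.0765
print("angle",np.arctan2(hz,-hx)-a0,np.hypot(hx,hz),r)
def pos(t): return np.array([-r*np.cos(a0+t),r*np.sin(a0+t)])
t0=np.arctan2(hz,-hx)-a0; p0=pos(t0)
for t in (1.6,1.5,1.4,1.3,1.2,1.1,1.0,.9,.8,.75,.7):
    d=pos(t)-p0; print(t,"y",round(d[0]/.04,2),"z",round(-d[1]/.04,2))
E
```

```text
[ 0.67336284 -0.16297917  0.23352933] 0.010984419039047722 29.998966455459595
angle 1.6808596769184376 0.18773820535559593 0.18553975315279472
1.6 y -0.36 z -0.12
1.5 y -0.81 z -0.22
1.4 y -1.27 z -0.28
1.3 y -1.73 z -0.29
1.2 y -2.19 z -0.25
1.1 y -2.65 z -0.17
1.0 y -3.1 z -0.05
0.9 y -3.53 z 0.12
0.8 y -3.94 z 0.34
0.75 y -4.14 z 0.46
0.7 y -4.33 z 0.59
```

Call:
drive_tool:
  moves: [0,-0.36,-0.12,0,0,0,-0.81,-0.22,0,0,0,-1.27,-0.28,0,0,0,-1.73,-0.29,0,0,0,-2.19,-0.25,0,0]

```text
time_s: 57.58
tool_pos: [0.5884, -0.1706, 0.2459]
tool_rot: [179.5, 0.1, 94.8]
force: [4.2, -0.9, 6.5]
grip_width: 0.0113
grasp_force: 30.0
```

Call:
drive_tool:
  moves: [0,-0.46,0.08,0,0,0,-0.91,0.2,0,0,0,-1.34,0.37,0,0,0,-1.75,0.59,0,0,0,-2.14,0.84,0,0]

```text
time_s: 58.2
tool_pos: [0.5011, -0.1787, 0.2114]
tool_rot: [179.9, 0.2, 94.8]
force: [-0.3, -1.3, 9.6]
grip_width: 0.0111
grasp_force: 30.0
```

Call:
drive_tool:
  moves: [0,0,0,0,0,0,0,0,0,0,0,0,0,0,0]

```text
time_s: 58.58
tool_pos: [0.4988, -0.1788, 0.2096]
tool_rot: [-179.7, 0.1, 94.8]
force: [-7.2, -2.2, 6.6]
grip_width: 0.0109
grasp_force: 30.0
```

```bash
python3 - <<'E'
from h import *
o=env.get_obs(); print(o["tool_pos"],o["grip_width"],o["force"])
hx=(o["tool_pos"][:2]-C)@EX-.0695; hz=o["tool_pos"][2]+.019-.0765
print("angle",np.arctan2(hz,-hx)-np.arctan2(.045,.18))
E
```

```text
[ 0.49875969 -0.17878542  0.20962666] 0.010884424159540818 [-7.17976012 -2.21215652  6.59458548]
angle 0.6995361223592967
```

Call:
drive_tool:
  moves: [0,0,0,0,30,0,0,0,0,30,0,0,-0.6,0,30,0,0,-1.5,0,30,0,0,-2.6,0,30]

```text
time_s: 59.2
tool_pos: [0.5003, -0.1771, 0.3138]
tool_rot: [-180.0, -0.0, 94.9]
force: [0.7, -0.4, 0.6]
grip_width: 0.0298
grasp_force: 0.0
```

Call:
drive_tool:
  moves: [-1,0,-1,0,30,-2.2,0,-1,0,30,-3.5,0,-1,0,30,-4.8,0,-1,0,30,-6,0,-1,0,30]

```text
time_s: 59.82
tool_pos: [0.5211, -0.4186, 0.3527]
tool_rot: [180.0, -0.0, 94.8]
force: [0.2, -0.3, 0.5]
grip_width: 0.0301
grasp_force: 0.0
```

```bash
python3 - <<'E'
from h import *
for n in("scene","side"):
    p,d,K,W=cam(n); P=cloud(d,K,W); save(p,n+"_end.png"); L=(P-np.r_[C,0])@np.c_[np.r_[EX,0],np.r_[EY,0],[0,0,1]]
    # lid top plane: hinge-line points
    t=L[(abs(L[...,1])<.15)&(L[...,0]>-.06)&(L[...,0]<.10)&(L[...,2]>.165)&(L[...,2]<.30)]
    a=np.polyfit(t[:,0],t[:,2],1); res=abs(t[:,2]-np.polyval(a,t[:,0])); t=t[res<np.median(res)*2]; a=np.polyfit(t[:,0],t[:,2],1); print(n,len(t),"lid angle",np.arctan(-a[0]))
    s=L[(L[...,0]<-.03)&(L[...,0]>-.1)&(abs(L[...,1])<.05)&(L[...,2]>.21)&(L[...,2]<.24)]
    if len(s): print("handle",np.median(s,0).round(3))
print(env.get_obs()["tool_pos"],env.get_obs()["time_s"])
E
```

```text
scene 19 lid angle 0.053796303347980655
side 4215 lid angle 0.47439495249188407
handle [-0.038 -0.003  0.232]
[ 0.51929625 -0.42366862  0.35046863] 59.925
```

View pics/scene_end.png

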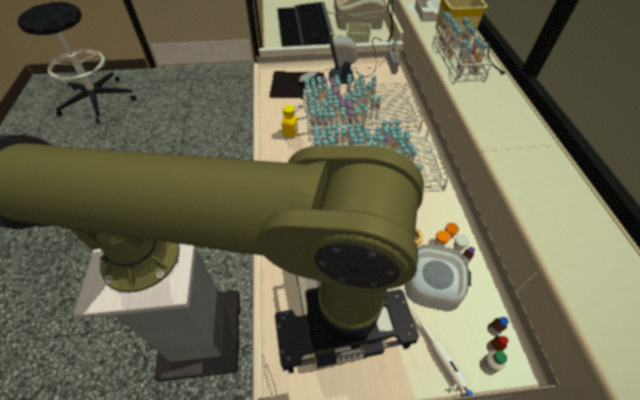

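The arm blocks the scene view, so I check the lid angle from the side camera.

```bash
python3 - <<'E'
from h import *
p,d,K,W=cam("side"); P=cloud(d,K,W); L=(P-np.r_[C,0])@np.c_[np.r_[EX,0],np.r_[EY,0],[0,0,1]]
q=L[(abs(L[...,1])<.17)&(L[...,2]>.09)]
for t in np.arange(.55,.86,.05):
    f=-(q[:,0]-.0695); u=q[:,2]-.0765   # forward, up from hinge
    a=f*np.cos(t)+u*np.sin(t); b=-f*np.sin(t)+u*np.cos(t)
    s=b[(a>.01)&(a<.13)&(b>.06)&(b<.11)]; print(round(t,2),len(s),"std mm",(s.std()*1000).round(2),"median height mm",(np.median(s)*1000).round(1))
m=cv2.inRange(cv2.cvtColor(p,cv2.COLOR_RGB2HSV),(100,40,50),(125,255,255)); save(p[130:290,130:330].repeat(3,0).repeat(3,1),"end_crop.png")
E
```

```text
0.55 5662 std mm 6.36 median height mm 87.3
0.6 5506 std mm 4.51 median height mm 83.3
0.65 5476 std mm 2.99 median height mm 79.4
0.7 5453 std mm 2.11 median height mm 75.7
0.75 5438 std mm 2.44 median height mm 72.2
0.8 5482 std mm 3.75 median height mm 68.9
0.85 4609 std mm 4.53 median height mm 67.0
```

View pics/end_crop.png

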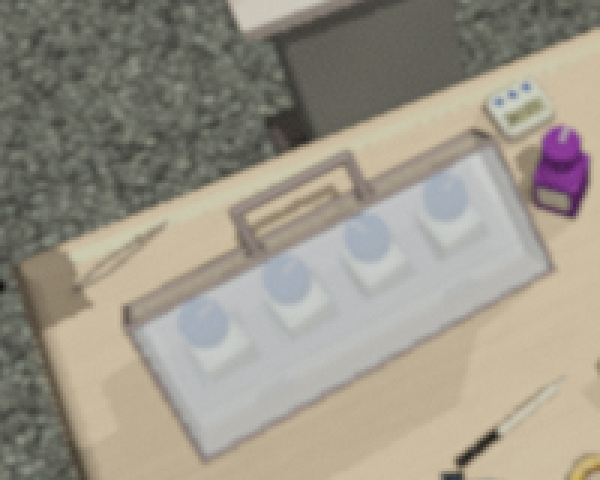

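Side view: four bottles upright under the lid, caps at crop (205,322), (289,279), (367,237), (446,195). The lid stands at about 0.71 rad, and the arm is clear.

```bash
python3 -c "
from h import *
print(env.sign_off())"
```

```text
the job is handed in; nothing more can be done
None
```

I handed the job in at about 60 s: all four bottles stand fully down in their wells with their caps unscrewed to the stop, the lid rests at about 0.71 rad (roughly 40 degrees), and the arm is clear; sign-off gave no verdict.

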